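Fit a fresh cell into the egg candling lamp

ROBOT

A 6-joint arm with a two-finger parallel gripper is mounted at the origin on the work surface. World frame = base frame: x ahead of the robot, y to its left, z up, the work surface at z = 0. Lengths are in m, angles in rad, forces in N, time in s.
With the tool pointing down it reaches from about 0.3 to 0.875 m from the base axis. Payload 6.4 kg.
Tool frame: the origin (TCP) lies midway between the tips of the shut fingers; the grasp point (between the pads) lies 19 mm behind it; x points along the fingers, y is the direction in which the jaws open and shut, and the axes are right-handed (so a half turn about x gives the same grasp; the last joint's range is limited). The gripper opens to 85 mm and grips with 20 to 120 N. Pads are 22 mm wide; open, the fingers measure 114 mm over their backs; the gripper's body (76 mm by 85 mm) begins 54 mm behind the grasp point. The pads swing forward as they close: fully open they stand 13 mm farther back than shut.
Start: joints at [-1.386, 0.181, 1.607, -0, 1.354, -0.206], TCP at [0.219, -0.532, 0.231] pointing down, gripper open.
Joint ranges: [-2.99, 2.99], [-0.89, 2.07], [0.3, 2.58], [-1.14, 4.28], [0, 2.63], [-3.12, 3.12]. Speed limits (rad/s): [2.57, 2.57, 3.01, 3.14, 3.14, 3.14].

INTERFACE

Orientations are given as a unit quaternion [w, x, y, z].
In Python, from bench import ctrl gives the robot as it stands.
- The arm moves only by the tool servo_tool, never from a script. Its argument "targets" is a list of rows, each a list of 7 numbers: the turn, a rotation vector about the tool's x, y, z in rad, then the shift along the tool's x, y, z in mm, then the opening, from -1 (shut) to 1 (fully open). A call has exactly 8 rows; each row is the pose to reach, as a shift and turn from the pose measured when the call began, along the tool's axes at that moment; what a row does not reach only later rows make up. A row lasts 1/8 s, in which the tool goes at most 62.5 mm and 10.7 degrees, less where a joint would pass 70% of its speed; a pose out of reach is approached as far as the arm can. A call with a gripper value outside its range is refused whole. The fingers move at their own pace and stop on an object; the grip force is fixed at half the most. Time passes only in rows, so rows that repeat a pose let the fingers close, or fill a call up. It gives the time, the measured TCP pose, the force and the opening at its end, in the units of the state.
- ctrl.get_obs(): the state, without advancing time (a new reading comes with each control period).
- ctrl.camera(name): name is "scene" or "top" or "wrist"; returns a dict with "pixels" (480x640x3 uint8, blue, green, red), "intrinsics" (3x3 intrinsics, pixels), "D" ([k1, k2, p1, p2, k3] as OpenCV has them; the pictures are not rectified), "R" (3x3) and "t" (3): a world point X has camera coordinates R X + t; the wrist camera has in their place "tool_from_camera" (4x4, takes a point from camera to tool coordinates, whose origin is the TCP and whose axes are the tool frame's). Camera axes: x right, y down, z forward; pixel columns grow to the right and rows downward; lengths in m; the calibration is good to about 2 mm. A picture is of the moment at which its call begins: read the wrist's pose just before it. There is no depth.
- ctrl.hand_in(): hands the job in, once; it reports no verdict.
The state is a dict: "time_s": time; "q": joint angles; "dq": joint speeds; "joint_efforts": joint torques, N m; "eef_pos": TCP position; "eef_rot": TCP orientation; "wrist_force": force on the tool from outside, world axes, zero at the start; "torque": the same for the moment, N m; "opening": opening from 0.0 (shut) to 1.0 (fully open).
Only numpy, scipy, OpenCV 4.12 (cv2) and the standard library are available. Lean on these libraries where they do the work, as an engineer would, in place of code of your own. Each camera call takes 0.05 s, during which the arm holds its last target.

TASK

Fit the fresh battery cell from the white rest into the blue egg candling lamp: hold it tilted with the nub end raised, push its flat end against the coil spring, and with the spring squeezed drop the nub end in behind the copper contact, so that the cell lies level and fully home, then let go. Be gentle: feel for the spring and do not ram it solid or force anything on the lamp. Leave the egg tray, ink bottle, battery cover and egg cup where they are.

Things in the scene. Friction and masses are not known exactly. Their poses are not given: they have to be found in the camera images.
- lamp: Blue candling lamp fixed to the bench: housing 225 x 90 x 30 mm, from x = -75 to +150 mm of its origin, which lies on the bench under the bay's middle. x runs along the bay from the spring end to the copper contact and on to the black lamp cup (56 mm across, 56 mm high, centred at x = +115 mm); z up. More than 25 N on it, by anything, is forcing it.
- bay (a point): Point 53 mm above the bench, axes as the lamp's: middle of a seated cell if the battery sled (black and grey, forms the bay) sits at its nominal place. In truth the sled, with spring, contact and vee blocks, sits firmly stuck anywhere up to 8 mm either way along x, unmeasured, different each time: feel for it. y and z are true.
- spring_mark (a point): On the bay axis, nominal (add the sled's unknown shift) tip of the spring's brass dome, 14 mm across, polished, facing +x, 24 mm from point bay. It yields from 2 N, 0.8 N more per mm (damped, 0.1 N per mm/s), solid after 11 mm (10.8 N). A seated cell squeezes it 6 mm; the nub end gets in at 7 or more: aim at 9. End block behind it from 19 to 34 mm, top 9 mm above the axis.
- contact_mark (a point): On the bay axis, nominal (add the same shift) face of the rigid copper contact wall, facing the spring, 30.7 mm from point bay; wall 6 mm thick, 38 mm wide, top 7 mm above the axis. The cell lies on 45 degree vee blocks, 14 mm long from this wall and 15 mm long near the spring, tops 8 mm below the axis, 40 mm wide; the 38 mm between them are free for fingers to 16 mm below the axis.
- cell: Green battery cell with a copper band near the nub end, cylinder 33 mm across, 60.5 mm long over all, 0.14 kg nominal (varies). Origin at its middle on its axis; x runs along it from the flat steel end (x = -30.25 mm) to the nub. It may be turned any way about its x. It starts lying level with its axis about 31 mm above the bench.
- cell_nub (a point): Tip of the cell's nub (10 mm across, 2.5 mm long), on its axis, 30.25 mm from its middle.
- rest: White cell rest fixed to the bench, base 100 x 70 x 10 mm, with two pairs of vee blocks (up to 40 mm wide, tops 23 mm above the bench, 36 mm free between them for fingers) on which the cell lies along the rest's x, nub towards +x. Origin on the bench at its middle.
- egg_tray: Yellow tray of four eggs, 108 x 108 mm, 61 mm high, origin at the middle of its underside. Bystander.
- ink_bottle: Black bottle with blue cap, 44 mm across, 100 mm high, origin under its middle. Bystander.
- cover: Blue battery cover lying flat, 45 x 80 x 9 mm, origin under its middle. Bystander.
- egg_cup: White cup with an egg, 48 mm across, 62 mm high, origin under its middle. Bystander.
Not all that is in view belongs to the job. There is more than one size of the lamp; the job needs the larger.

How it is judged:
By the outcome, as a careful person would: the job done as asked, in the order asked, and still so for the second after the job is handed in, with the robot touching nothing.
It also fails if it takes over 50 s, if anything falls off the work surface, if the arm or the gripper's body presses on something with over 40 N, if the wrist force passes 120 N, or if a joint passes its speed limit or range.

## Working session

There is one attempt and no reset: what is moved stays moved. The work goes in short steps, Python scripts to look and compute and a tool call to move; the robot and the scene stay as the last step left them, time stands still between calls to the robot, and variables do not carry over. Pictures are saved under pics/ and viewed, and the job is handed in when it is done.

Besides the shell and the picture viewer there is one more tool, called after "Call:" by a JSON object that holds its "method" and its "body", one argument or row to a line. servo_tool: Moves the arm, as the interface text tells. Its arguments: {"type":"object","properties":{"targets":{"type":"array","items":{"type":"array","items":{"type":"number"}}}},"required":["targets"]}

```bash
ls; mkdir -p pics
cat > h.py <<'E'
import numpy as np, cv2
from bench import ctrl
from scipy.spatial.transform import Rotation as Rt
def Rq(q): return Rt.from_quat([q[1],q[2],q[3],q[0]])
E
python3 - <<'E'
from h import *
o=ctrl.get_obs(); print(o)
for n in ("scene","top","wrist"):
    c=ctrl.camera(n); cv2.imwrite(f"pics/{n}0.png",c["pixels"])
    np.save(f"{n}0.npy",c,allow_pickle=True)
    print(n,{k:np.round(v,4).tolist() for k,v in c.items() if k!="pixels"})
E
```

```text
pics
{'time_s': 0.0, 'q': array([-1.38628543e+00,  1.81558464e-01,  1.60799856e+00, -7.89679576e-06,
        1.35377901e+00, -2.06324135e-01]), 'dq': array([ 0.00070989, -0.00043281, -0.00166032,  0.0001933 , -0.00136516,
        0.00075057]), 'joint_efforts': array([-6.54406995e-04, -4.44873941e+01, -3.51337123e+01, -4.27032428e-04,
        8.91941978e-03,  5.74798278e-06]), 'eef_pos': array([ 0.21895156, -0.531094  ,  0.23037891]), 'eef_rot': array([ 0.13668742,  0.69365181,  0.13792016, -0.69364382]), 'wrist_force': array([-0.18350565, -0.59777022, -0.51465881]), 'torque': array([ 2.61818178e-02,  3.16258185e-02, -8.91224589e-05]), 'opening': 1.0012217077384586}
scene {'intrinsics': [[446.2744, 0.0, 317.1475], [0.0, 446.2744, 245.2189], [0.0, 0.0, 1.0]], 'D': [-0.003, 0.0, 0.0, 0.0, 0.0], 'R': [[0.2239, 0.9746, -0.01], [0.7677, -0.1826, -0.6143], [-0.6005, 0.1299, -0.789]], 't': [-0.1371, -0.4224, 1.3494]}
top {'intrinsics': [[457.6926, 0.0, 329.1827], [0.0, 457.6926, 243.1864], [0.0, 0.0, 1.0]], 'D': [0.0035, 0.0, 0.0, 0.0, 0.0], 'R': [[0.0051, -0.9999, -0.0147], [-0.9972, -0.004, -0.0751], [0.0751, 0.015, -0.9971]], 't': [0.0159, 0.6254, 1.0834]}
wrist {'intrinsics': [[333.6661, 0.0, 317.2906], [0.0, 333.6661, 240.1609], [0.0, 0.0, 1.0]], 'D': [-0.0606, 0.0, 0.0, 0.0, 0.0], 'tool_from_camera': [[-0.0012, -0.2712, 0.9625, -0.1421], [1.0, -0.0002, 0.0012, 0.0], [-0.0002, 0.9625, 0.2712, -0.0676], [0.0, 0.0, 0.0, 1.0]]}
```

View pics/scene0.png

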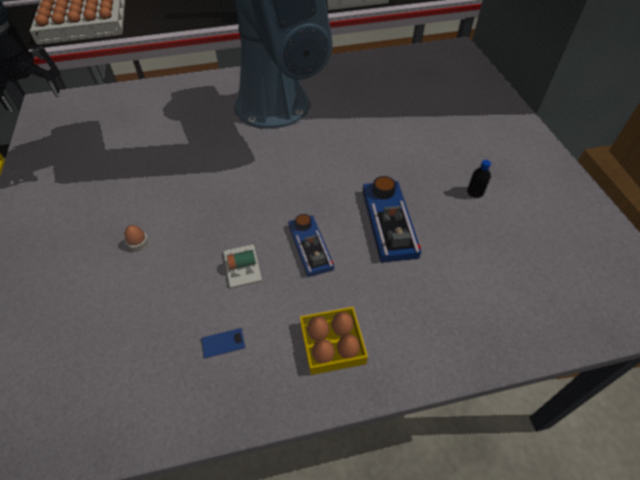

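View pics/top0.png

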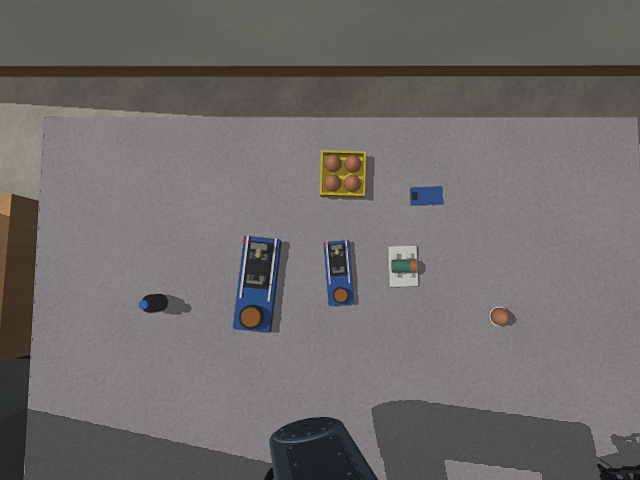

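View pics/wrist0.png

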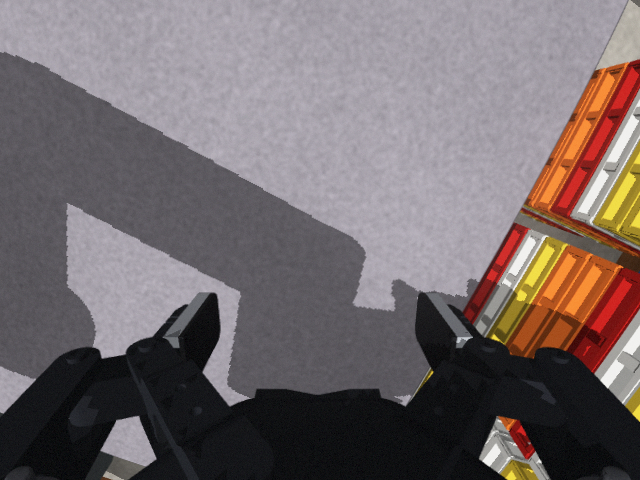

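Run:
```python
from h import *
t=cv2.imread("pics/top0.png"); s=cv2.imread("pics/scene0.png")
a=cv2.resize(t[225:340,220:440],None,fx=3.6,fy=3.6,interpolation=cv2.INTER_CUBIC)
cv2.imwrite("pics/tc.png",a)
b=cv2.resize(s[165:300,210:430],None,fx=3.6,fy=3.6,interpolation=cv2.INTER_CUBIC)
cv2.imwrite("pics/sc.png",b)
```

```text
(no output)
```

View pics/tc.png

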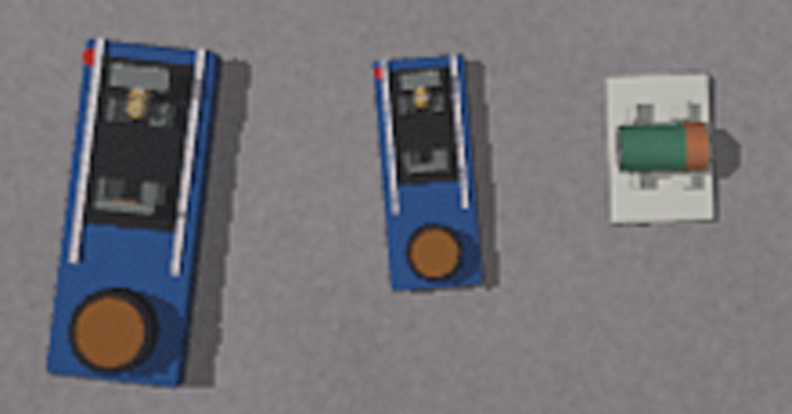

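View pics/sc.png

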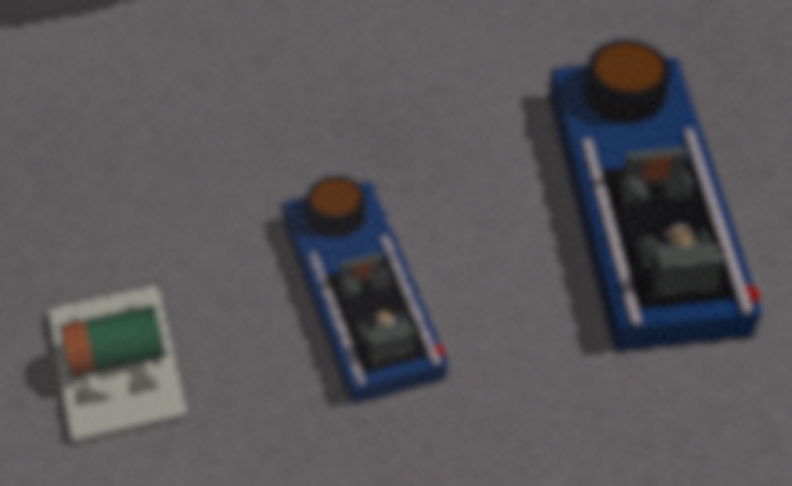

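```bash
cat >> h.py <<'E'
def load(n): return np.load(n,allow_pickle=True).item()
def ray(c,uv,pose=None):
    p=cv2.undistortPoints(np.array([[uv]],float),c["intrinsics"],c["D"])[0,0]
    d=np.array([p[0],p[1],1.])
    if "R" in c:
        R=c["R"];return -R.T@c["t"],R.T@d
    T=c["tool_from_camera"];R=Rq(pose[1])
    return R.apply(T[:3,3])+pose[0],R.apply(T[:3,:3]@d)
def onplane(c,uv,z,pose=None):
    o,d=ray(c,uv,pose); return o+d*(z-o[2])/d[2]
def tri(rays):
    A=np.zeros((3,3));b=np.zeros(3)
    for o,d in rays:
        d=d/np.linalg.norm(d);P=np.eye(3)-np.outer(d,d);A+=P;b+=P@o
    x=np.linalg.solve(A,b)
    return x,[np.linalg.norm(np.cross(x-o,d/np.linalg.norm(d)))*1e3 for o,d in rays]
E
python3 - <<'E'
from h import *
np.set_printoptions(precision=4,suppress=True)
T=load("top0.npy");S=load("scene0.npy")
tp=lambda x,y:(220+x/3.6-.36,225+y/3.6-.36)
sp=lambda x,y:(210+x/3.6-.36,165+y/3.6-.36)
print("corners z=.03",[onplane(T,tp(*p),.03) for p in [(89,39),(205,49),(182,386),(48,374)]])
print("cup",tri([ray(T,tp(110,332)),ray(S,sp(629,68))]))
print("dome",tri([ray(T,tp(138,102)),ray(S,sp(682,236))]))
print("cell ends z=.031+.0165", [onplane(T,tp(*p),.0475) for p in [(618,148),(708,146)]])
print("cell ends L: edges at axis height", [onplane(T,tp(*p),.031) for p in [(660,124),(660,170)]])
print("cellmid tri", tri([ray(T,tp(685,147)),ray(S,sp(91,340))]))
print("rest", [onplane(T,tp(*p),.01) for p in [(606,77),(712,74),(714,219),(609,222)]])
E
```

```text
corners z=.03 [array([0.6427, 0.2235, 0.03  ]), array([0.6362, 0.1455, 0.03  ]), array([0.4131, 0.1576, 0.03  ]), array([0.4204, 0.2464, 0.03  ])]
cup (array([0.4503, 0.2017, 0.0542]), [np.float64(0.33209430214457486), np.float64(0.3320943021445754)])
dome (array([0.5991, 0.1854, 0.0589]), [np.float64(0.49319265516933053), np.float64(0.49319265516934396)])
cell ends z=.031+.0165 [array([ 0.5708, -0.1281,  0.0475]), array([ 0.5724, -0.1868,  0.0475])]
cell ends L: edges at axis height [array([ 0.5873, -0.158 ,  0.031 ]), array([ 0.5568, -0.1578,  0.031 ])]
cellmid tri (array([ 0.5723, -0.1732,  0.0305]), [np.float64(1.3101268626408953), np.float64(1.3101268626408407)])
rest [array([ 0.6199, -0.1247,  0.01  ]), array([ 0.6223, -0.1965,  0.01  ]), array([ 0.5244, -0.1969,  0.01  ]), array([ 0.522 , -0.1263,  0.01  ])]
```

Run:
```python
from h import *
np.set_printoptions(precision=3,suppress=True)
o=ctrl.get_obs();R=Rq(o["eef_rot"]);print(R.as_matrix())
print("yaw tool y",np.degrees(np.arctan2(*R.as_matrix()[[1,0],1])), o["time_s"],o["wrist_force"])
```

```text
[[-0.     0.381 -0.925]
 [ 0.001 -0.925 -0.381]
 [-1.    -0.001 -0.   ]]
yaw tool y -67.60867616855714 0.15 [0.081 0.781 0.691]
```

Call:
{"method": "servo_tool", "body": {
  "targets": [
    [0.49, 0, 0, 20, -549, -568, 1],
    [0.49, 0, 0, 20, -549, -568, 1],
    [0.49, 0, 0, 20, -549, -568, 1],
    [0.49, 0, 0, 20, -549, -568, 1],
    [0.49, 0, 0, 20, -549, -568, 1],
    [0.49, 0, 0, 20, -549, -568, 1],
    [0.49, 0, 0, 20, -549, -568, 1],
    [0.49, 0, 0, 20, -549, -568, 1]
  ]
}}

```text
time_s: 1.15
eef_pos: [0.4193, -0.0715, 0.2189]
eef_rot: [-0.035, 0.706, -0.035, -0.706]
wrist_force: [0.8, -0.3, 0.9]
opening: 1.001
```

```bash
cat >> h.py <<'E'
def delta(pos,Rw):
    "shift mm & rotvec from current tool to target world pos, rotation (matrix cols tool axes)"
    o=ctrl.get_obs();R=Rq(o["eef_rot"])
    return (R.inv()*Rt.from_matrix(Rw)).as_rotvec().round(3), (R.inv().apply(np.array(pos)-o["eef_pos"])*1e3).round(1)
def frame(yaw_deg,pitch_deg=0):
    "tool frame whose z(cell x) has yaw, pitched nub up"
    a=np.radians(yaw_deg); z=np.array([np.cos(a),np.sin(a),0]); x=np.array([0,0,-1.]); y=np.cross(z,x)
    M=np.stack([x,y,z],1)
    return (Rt.from_matrix(M)*Rt.from_rotvec([0,-np.radians(pitch_deg),0])).as_matrix()
def cap(n):
    o=ctrl.get_obs();c=ctrl.camera("wrist");c["pose"]=(o["eef_pos"],o["eef_rot"]);np.save(n+".npy",c,allow_pickle=True);cv2.imwrite(f"pics/{n}.png",c["pixels"]);return c
E
python3 - <<'E'
from h import *
print(frame(174.1),frame(174.1,25)); print(delta([.535,.193,.145],frame(174.1)))
E
```

```text
[[-2.23345648e-17 -1.02792537e-01 -9.94702817e-01]
 [ 0.00000000e+00 -9.94702817e-01  1.02792537e-01]
 [-1.00000000e+00  0.00000000e+00 -2.23345648e-17]] [[-0.42037958 -0.10279254 -0.90150691]
 [ 0.043442   -0.99470282  0.09316168]
 [-0.90630779  0.          0.42261826]]
(array([ 0.003, -0.001,  0.001]), array([  74.2, -274.6,  -88.8]))
```

Call:
{"method": "servo_tool", "body": {
  "targets": [
    [0, 0, 0, 10, -60, -18, 1],
    [0, 0, 0, 25, -120, -40, 1],
    [0, 0, 0, 40, -180, -60, 1],
    [0, 0, 0, 60, -240, -80, 1],
    [0, 0, 0, 74, -275, -89, 1],
    [0, 0, 0, 74, -275, -89, 1],
    [0, 0, 0, 74, -275, -89, 1],
    [0, 0, 0, 74, -275, -89, 1]
  ]
}}

```text
time_s: 2.15
eef_pos: [0.5354, 0.1923, 0.1458]
eef_rot: [-0.036, 0.707, -0.035, -0.706]
wrist_force: [-1.1, -0.4, 1.0]
opening: 0.999
```

Run:
```python
from h import *
c=cap("w1");print(c["pose"])
```

```text
(array([0.53540127, 0.19225627, 0.14583363]), array([-0.03593503,  0.70669217, -0.03531779, -0.7057248 ]))
```

View pics/w1.png

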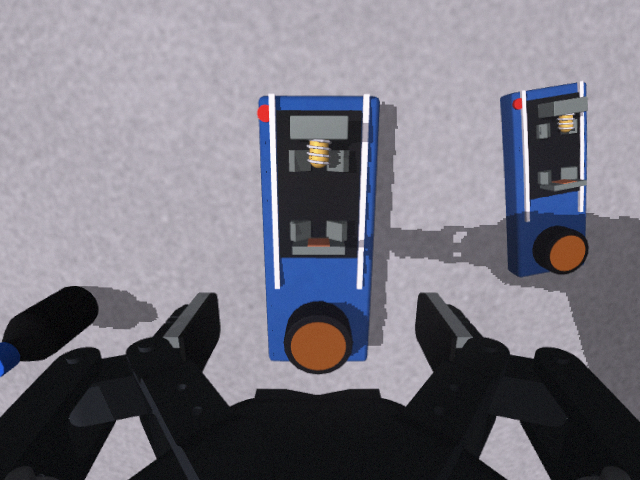

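Run:
```python
from h import *
t=cv2.imread("pics/w1.png")
cv2.imwrite("pics/w1a.png",cv2.resize(t[85:275,250:390],None,fx=3,fy=3,interpolation=cv2.INTER_CUBIC))
```

```text
(no output)
```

View pics/w1a.png

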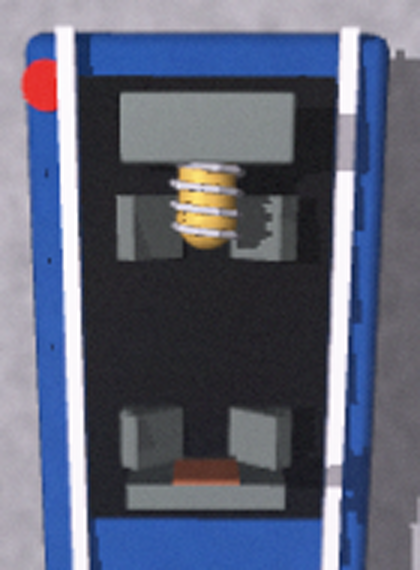

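Run:
```python
from h import *
np.set_printoptions(precision=4,suppress=True)
c=load("w1.npy");P=c["pose"]
f=lambda x,y:(250+(x+.5)/3-.5,85+(y+.5)/3-.5)
g=lambda uv,z:onplane(c,uv,z,P)
# axis from housing corners/edges and wall/block centres
blk=[g(f(*p),.062) for p in [(120,92),(295,92),(297,163),(120,163)]]
wal=[g(f(*p),.060) for p in [(128,485),(284,485),(285,510),(127,510)]]
print("blk",blk);print("wall",wal)
mb=np.mean(blk,0);mw=np.mean(wal,0);d=(mw-mb)[:2];print("len",np.linalg.norm(d),"yaw",np.degrees(np.arctan2(d[1],d[0])))
cup=g((318,346),.056);print("cup",cup);d2=cup[:2]-mb[:2];print("yaw",np.degrees(np.arctan2(d2[1],d2[0])))
tip=g(f(206,248),.053);print("tip",tip)
# housing top face edges z=.03
L=[g(f(27,40),.03),g(f(48,560),.03)];print(L,np.degrees(np.arctan2(*(L[1]-L[0])[[1,0]])))
st=[g(f(66,30),.03),g(f(82,560),.03)];print("strip yaw",np.degrees(np.arctan2(*(st[1]-st[0])[[1,0]])))
st=[g(f(348,30),.03),g(f(332,560),.03)];print("strip yaw",np.degrees(np.arctan2(*(st[1]-st[0])[[1,0]])))
print("far edge", g(f(200,33),.03))
a=np.radians(174.1);X=np.array([np.cos(a),np.sin(a)])
Y=np.array([-X[1],X[0]])
for n,p in [("face",np.mean(wal[:2],0)),("blkfront",np.mean(blk[2:],0)),("tip",tip),("cup",cup),("far",g(f(200,33),.03))]:
  print(n,X@p[:2]-X@cup[:2]+.115, Y@p[:2]-Y@cup[:2])
```

```text
blk [array([0.6243, 0.2004, 0.062 ]), array([0.6205, 0.1631, 0.062 ]), array([0.6058, 0.1639, 0.062 ]), array([0.6096, 0.2022, 0.062 ])]
wall [array([0.5364, 0.2094, 0.06  ]), array([0.5326, 0.1724, 0.06  ]), array([0.5264, 0.1727, 0.06  ]), array([0.5302, 0.2103, 0.06  ])]
len 0.08411496110659393 yaw 173.98780921608392
cup [0.4507 0.1995 0.056 ]
yaw 174.04548372943148
tip [0.5891 0.1854 0.053 ]
[array([0.6417, 0.2236, 0.03  ]), array([0.5085, 0.2371, 0.03  ])] 174.19559569876088
strip yaw 174.1348842184092
strip yaw 174.4494652405526
far edge [0.6389 0.1818 0.03  ]
face 0.03078422187690112 -1.7473224489195083e-05
blkfront -0.042842984153153116 0.00029085284533231226
tip -0.024099499257947063 -0.00016865758948789167
cup 0.115 0.0
far -0.07397826174064613 -0.001696483485111061
```

Run:
```python
from h import *
print(delta([.5716,-.1575,.13],frame(-88.1)))
```

```text
(array([-1.705e+00, -2.000e-03, -1.000e-03]), array([ 15.7, 344.3, -71.2]))
```

Call:
{"method": "servo_tool", "body": {
  "targets": [
    [-0.18, 0, 0, 0, 43, -9, 1],
    [-0.36, 0, 0, 0, 86, -18, 1],
    [-0.54, 0, 0, 2, 129, -27, 1],
    [-0.72, 0, 0, 4, 172, -36, 1],
    [-0.9, 0, 0, 8, 215, -45, 1],
    [-1.08, 0, 0, 12, 258, -54, 1],
    [-1.26, 0, 0, 16, 301, -63, 1],
    [-1.44, 0, 0, 16, 344, -71, 1]
  ]
}}

```text
time_s: 3.2
eef_pos: [0.571, -0.1597, 0.1303]
eef_rot: [0.44, 0.554, 0.44, -0.553]
wrist_force: [0.7, 0.0, -0.6]
opening: 1.001
```

Run:
```python
from h import *
print(delta([.5716,-.1575,.13],frame(-88.1)))
c=cap("w2");print(c["pose"])
```

```text
(array([-0.261, -0.001, -0.002]), array([ 0.3,  0.1, -2.3]))
(array([ 0.57096264, -0.15967817,  0.13029829]), array([ 0.44035224,  0.55436438,  0.43956289, -0.55276984]))
```

View pics/w2.png

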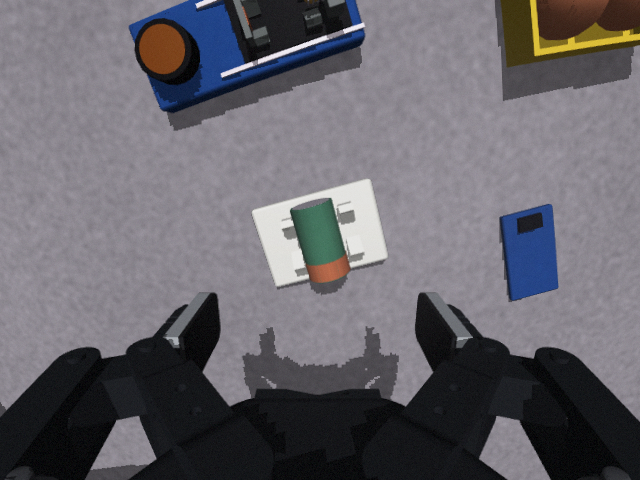

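Run:
```python
from h import *
np.set_printoptions(precision=4,suppress=True)
t=cv2.imread("pics/w2.png")
cv2.imwrite("pics/w2a.png",cv2.resize(t[170:300,245:395],None,fx=4,fy=4,interpolation=cv2.INTER_CUBIC))
```

```text
(no output)
```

View pics/w2a.png

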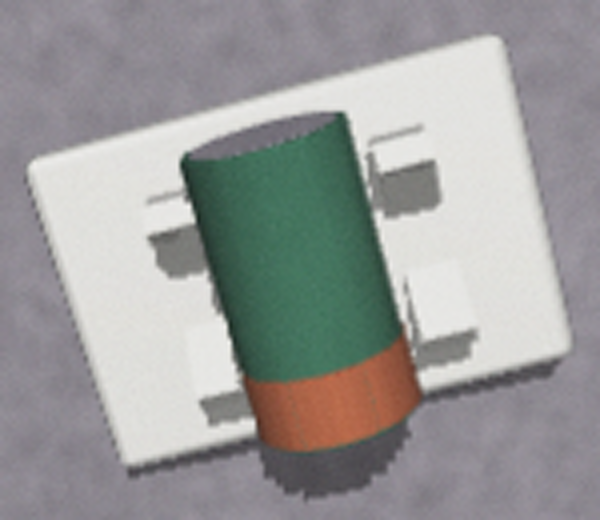

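Run:
```python
from h import *
np.set_printoptions(precision=4,suppress=True)
c=load("w2.npy");P=c["pose"]
f=lambda x,y:(245+(x+.5)/4-.5,170+(y+.5)/4-.5)
g=lambda p,z:onplane(c,f(*p),z,P)
a,b,d,e=[g(p,.032) for p in [(183,160),(347,113),(262,445),(420,400)]]
F=(a+b)/2;N=(d+e)/2;u=(N-F)[:2];print(a,b,d,e);print("len",np.linalg.norm(u),"yaw",np.degrees(np.arctan2(u[1],u[0])),"w",np.linalg.norm(a-b),np.linalg.norm(d-e))
u/=np.linalg.norm(u);print("flat",F,"centre",F[:2]+u*.03025, N[:2]-u*.0275)
r=[g(p,.01) for p in [(30,165),(495,36),(572,350),(125,465)]];print(r,"mid",np.mean(r,0));v=r[3]-r[0];print(np.degrees(np.arctan2(v[1],v[0])))
```

```text
[ 0.5566 -0.1324  0.032 ] [ 0.5877 -0.1307  0.032 ] [ 0.5577 -0.1901  0.032 ] [ 0.5895 -0.1879  0.032 ]
len 0.05750033654409631 yaw -88.55313347019779 w 0.031065359889027984 0.031800134762780714
flat [ 0.5721 -0.1315  0.032 ] centre [ 0.5729 -0.1618] [ 0.5729 -0.1615]
[array([ 0.524 , -0.1299,  0.01  ]), array([ 0.6193, -0.1259,  0.01  ]), array([ 0.6229, -0.193 ,  0.01  ]), array([ 0.5257, -0.1968,  0.01  ])] mid [ 0.573  -0.1614  0.01  ]
-88.48390607410519
```

Run:
```python
from h import *
print(delta([.573,-.160,.0155],frame(-88.3)))
```

```text
(array([-0.25 ,  0.003, -0.004]), array([115.4,  -0.4,  -5.7]))
```

Call:
{"method": "servo_tool", "body": {
  "targets": [
    [-0.12, 0, 0, 5, 0, -2, 1],
    [-0.25, 0.003, -0.004, 15, 0, -4, 1],
    [-0.25, 0.003, -0.004, 40, 0, -5.5, 1],
    [-0.25, 0.003, -0.004, 70, 0, -5.5, 1],
    [-0.25, 0.003, -0.004, 95, 0, -5.5, 1],
    [-0.25, 0.003, -0.004, 110, 0, -5.5, 1],
    [-0.25, 0.003, -0.004, 115, 0, -5.5, 1],
    [-0.25, 0.003, -0.004, 115, 0, -5.5, 1]
  ]
}}

```text
time_s: 4.25
eef_pos: [0.5736, -0.1606, 0.0164]
eef_rot: [0.508, 0.493, 0.507, -0.492]
wrist_force: [-0.2, -0.9, -0.2]
opening: 1.0
```

Run:
```python
from h import *
print(delta([.573,-.160,.0155],frame(-88.3)))
c=cap("w3");o=ctrl.get_obs();print(o["eef_pos"],o["wrist_force"])
```

```text
(array([-0.   ,  0.   , -0.001]), array([ 0.9, -0.6, -0.6]))
[ 0.57389672 -0.16065295  0.01678544] [ 0.26383639  0.13632539 -0.53679248]
```

View pics/w3.png

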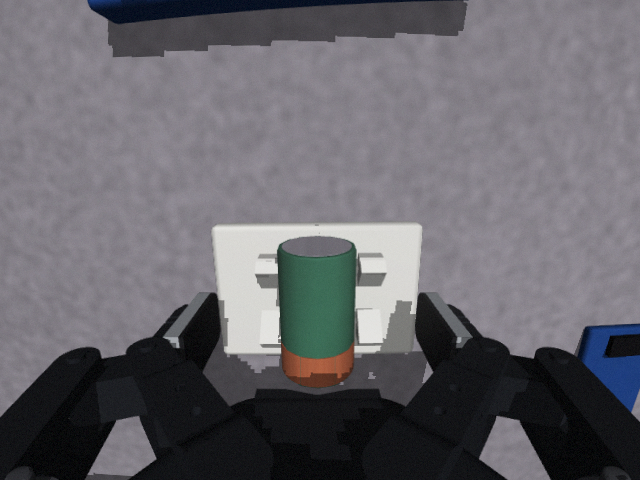

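The picture shows the cell centred between the open pads at about (317,310), aligned with the jaws. Closing now.

Call:
{"method": "servo_tool", "body": {
  "targets": [
    [0, 0, 0, 0.5, 0, 0, -1],
    [0, 0, 0, 0.5, 0, 0, -1],
    [0, 0, 0, 0.5, 0, 0, -1],
    [0, 0, 0, 0.5, 0, 0, -1],
    [0, 0, 0, 0.5, 0, 0, -1],
    [0, 0, 0, 0.5, 0, 0, -1],
    [0, 0, 0, 0.5, 0, 0, -1],
    [0, 0, 0, 0.5, 0, 0, -1]
  ]
}}

```text
time_s: 5.3
eef_pos: [0.5745, -0.1609, 0.0169]
eef_rot: [0.508, 0.493, 0.506, -0.492]
wrist_force: [-0.2, -0.1, 6.1]
opening: 0.364
```

Run:
```python
from h import *
for i in range(3):
  o=ctrl.get_obs();print(o["time_s"],o["opening"],o["eef_pos"],o["wrist_force"])
```

```text
5.3 0.3637423196845341 [ 0.57449323 -0.16088355  0.01693219] [-0.18945109 -0.12822409  6.08998596]
5.3 0.3637423196845341 [ 0.57449323 -0.16088355  0.01693219] [-0.18945109 -0.12822409  6.08998596]
5.3 0.3637423196845341 [ 0.57449323 -0.16088355  0.01693219] [-0.18945109 -0.12822409  6.08998596]
```

Call:
{"method": "servo_tool", "body": {
  "targets": [
    [0, 0, 0, -10, 0, 0, -1],
    [0, 0, 0, -30, 0, 0, -1],
    [0, 0, 0, -55, 0, 0, -1],
    [0, 0, 0, -80, 0, 0, -1],
    [0, 0, 0, -105, 0, 0, -1],
    [0, 0, 0, -125, 0, 0, -1],
    [0, 0, 0, -135, 0, 0, -1],
    [0, 0, 0, -135, 0, 0, -1]
  ]
}}

```text
time_s: 6.3
eef_pos: [0.5744, -0.1609, 0.1527]
eef_rot: [0.509, 0.493, 0.506, -0.492]
wrist_force: [1.1, -0.5, -2.7]
opening: 0.361
```

```bash
cat >> h.py <<'E'
B=np.array([.5650,.1877,.053]);YAW=174.1
CELLT=np.array([-.0141,0,.0006]) # cell middle in tool frame
def tgt(fx,h,p,y=0):
    R=frame(YAW,p);X=frame(YAW)[:,2];Y=np.cross([0,0,1],X)
    f=B+X*fx/1e3+Y*y/1e3+np.array([0,0,h/1e3])
    c=f+R[:,2]*.03025
    return c-R@CELLT,R
def flat():
    "flat-end centre in bay coords, pitch, axial force"
    o=ctrl.get_obs();R=Rq(o["eef_rot"]).as_matrix();X=frame(YAW)[:,2];Y=np.cross([0,0,1],X)
    f=o["eef_pos"]+R@CELLT-R[:,2]*.03025-B
    w=o["wrist_force"]
    return dict(t=round(float(o["time_s"]),2),f=(np.array([f@X,f@Y,f[2]])*1e3).round(1),pitch=round(np.degrees(np.arcsin(R[2,2])),1),yaw=round(np.degrees(np.arctan2(R[1,2],R[0,2])),1),F=np.round([w@X,w@Y,w[2]],2),T=np.round(o["torque"],2),op=round(o["opening"],3))
E
python3 - <<'E'
from h import *
c=cap("w4");print(flat())
p,R=tgt(-16,62,0);print(delta(p,R)); p,R=tgt(-16,62,26);print(p,delta(p,R))
E
```

```text
{'t': 6.35, 'f': array([-40.7, 316.2, 112.7]), 'pitch': np.float64(0.1), 'yaw': np.float64(-88.3), 'F': array([ 0.63,  0.  , -2.17]), 'T': array([ 0.06, -0.01, -0.01]), 'op': 0.364}
(array([ 1.703e+00, -1.000e-03, -3.000e-03]), array([  50.4,  -12.3, -350.3]))
[0.54825888 0.18943003 0.11532471] (array([ 1.67 , -0.339, -0.388]), array([  35.9,  -15.4, -350.7]))
```

View pics/w4.png

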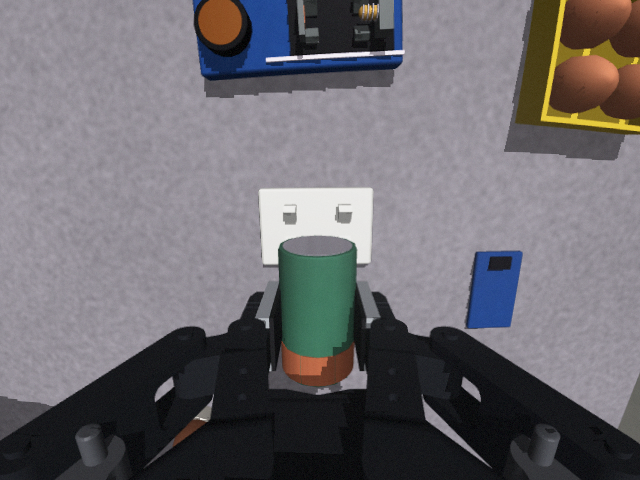

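Call:
{"method": "servo_tool", "body": {
  "targets": [
    [0.15, 0, 0, 0, -1, -35, -1],
    [0.33, 0, 0, 0, -3, -80, -1],
    [0.51, 0, 0, 0, -5, -125, -1],
    [0.69, 0, 0, 0, -7, -170, -1],
    [0.87, 0, 0, 0, -9, -220, -1],
    [1.05, 0, 0, 0, -11, -270, -1],
    [1.23, 0, 0, 0, -12, -315, -1],
    [1.41, 0, 0, 0, -13, -345, -1]
  ]
}}

```text
time_s: 7.35
eef_pos: [0.5494, 0.1858, 0.1498]
eef_rot: [-0.066, -0.704, -0.065, 0.704]
wrist_force: [0.3, -0.0, -0.6]
opening: 0.363
```

Run:
```python
from h import *
print(flat())
p,R=tgt(-16,62,26);print(delta(p,R))
p,R=tgt(-16,30,26);print(delta(p,R))
```

```text
{'t': 7.35, 'f': array([-13.1,  -5. , 110.9]), 'pitch': np.float64(0.0), 'yaw': np.float64(-169.4), 'F': array([-0.32, -0.03, -0.59]), 'T': array([ 0.03, -0.  ,  0.  ]), 'op': 0.363}
(array([ 0.283, -0.451, -0.067]), array([34.5, -3.8,  0.5]))
(array([ 0.283, -0.451, -0.067]), array([66.5, -3.8,  0.4]))
```

Call:
{"method": "servo_tool", "body": {
  "targets": [
    [0.1, -0.12, -0.02, 5, -1, 0, -1],
    [0.2, -0.25, -0.04, 12, -2, 0, -1],
    [0.28, -0.38, -0.06, 20, -4, 0, -1],
    [0.283, -0.451, -0.067, 30, -4, 0.5, -1],
    [0.283, -0.451, -0.067, 40, -4, 0.5, -1],
    [0.283, -0.451, -0.067, 50, -4, 0.5, -1],
    [0.283, -0.451, -0.067, 50, -4, 0.5, -1],
    [0.283, -0.451, -0.067, 50, -4, 0.5, -1]
  ]
}}

```text
time_s: 8.35
eef_pos: [0.5482, 0.1898, 0.1005]
eef_rot: [0.043, -0.53, 0.027, 0.847]
wrist_force: [-0.1, 0.5, -1.4]
opening: 0.365
```

Run:
```python
from h import *
print(flat())
c=cap("w5")
s=ctrl.camera("scene");np.save("scene5.npy",s,allow_pickle=True);q=s["pixels"]
cv2.imwrite("pics/s5.png",cv2.resize(q[150:280,320:480],None,fx=5,fy=4.6,interpolation=cv2.INTER_CUBIC))
p,R=tgt(-16,2,26);print(delta(p,R))
```

```text
{'t': 8.35, 'f': array([-15.9,  -0.4,  47.2]), 'pitch': np.float64(26.0), 'yaw': np.float64(174.2), 'F': array([ 0.2 , -0.53, -1.37]), 'T': array([-0.09, -0.31, -0.03]), 'op': 0.365}
(array([ 0.001, -0.001,  0.   ]), array([ 40.9,   0.4, -19.7]))
```

View pics/w5.png

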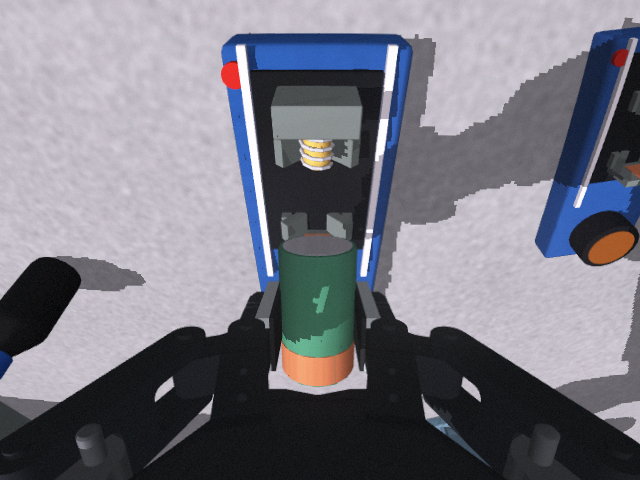

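View pics/s5.png

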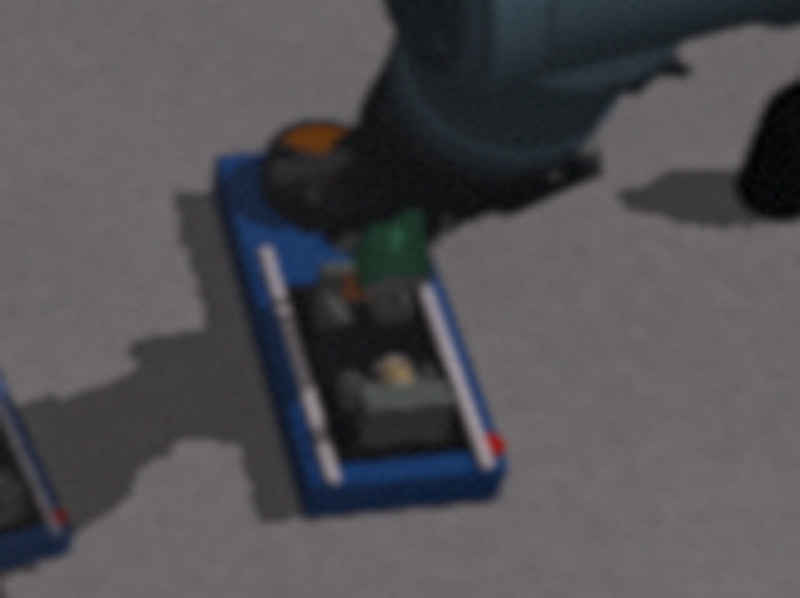

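Run:
```python
from h import *
for a in [(-18,20,26),(-18,5,26),(-22,3,26)]: print(delta(*tgt(*a)))
```

```text
(array([ 0.001, -0.001,  0.   ]), array([ 23.9,   0.4, -13.6]))
(array([ 0.001, -0.001,  0.   ]), array([ 37.3,   0.4, -20.2]))
(array([ 0.001, -0.001,  0.   ]), array([ 37.4,   0.4, -24.6]))
```

Call:
{"method": "servo_tool", "body": {
  "targets": [
    [0, 0, 0, 6, 0, -3, -1],
    [0, 0, 0, 14, 0.4, -8, -1],
    [0, 0, 0, 24, 0.4, -13.6, -1],
    [0, 0, 0, 30, 0.4, -16.5, -1],
    [0, 0, 0, 34, 0.4, -18.6, -1],
    [0, 0, 0, 37.3, 0.4, -20.2, -1],
    [0, 0, 0, 37.3, 0.4, -20.2, -1],
    [0, 0, 0, 37.3, 0.4, -20.2, -1]
  ]
}}

```text
time_s: 9.45
eef_pos: [0.5507, 0.1893, 0.0592]
eef_rot: [0.044, -0.53, 0.027, 0.846]
wrist_force: [-0.9, 0.5, 4.8]
opening: 0.364
```

Run:
```python
from h import *
print(flat())
c=cap("w6");print(flat())
for a in [(-22,3,26)]: print(delta(*tgt(*a)))
q=c["pixels"];cv2.imwrite("pics/w6a.png",cv2.resize(q[20:300,220:420],None,fx=2.1,fy=2.1,interpolation=cv2.INTER_CUBIC))
```

```text
{'t': 9.45, 'f': array([-18.4,  -0.1,   6. ]), 'pitch': np.float64(25.9), 'yaw': np.float64(174.2), 'F': array([ 0.93, -0.38,  4.82]), 'T': array([-0.01,  0.27,  0.02]), 'op': 0.364}
{'t': 9.5, 'f': array([-18.4,  -0.2,   5.9]), 'pitch': np.float64(25.9), 'yaw': np.float64(174.2), 'F': array([1.54, 0.78, 4.63]), 'T': array([-0.01,  0.38,  0.06]), 'op': 0.367}
(array([ 0.001, -0.002,  0.001]), array([ 1. ,  0.1, -4.5]))
```

View pics/w6a.png

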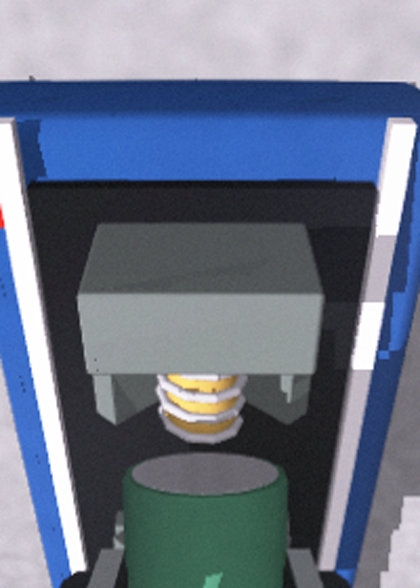

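Run:
```python
from h import *
print(flat())
s=ctrl.camera("scene")["pixels"];t=ctrl.camera("top")["pixels"]
a=cv2.resize(s[100:280,300:500],None,fx=4,fy=3.3,interpolation=cv2.INTER_CUBIC)
cv2.imwrite("pics/s6.png",a)
cv2.imwrite("pics/t6.png",cv2.resize(t[200:440,200:400],None,fx=3,fy=2.5,interpolation=cv2.INTER_CUBIC)); print(flat(),ctrl.get_obs()["q"])
```

```text
{'t': 9.5, 'f': array([-18.4,  -0.2,   5.9]), 'pitch': np.float64(25.9), 'yaw': np.float64(174.2), 'F': array([1.54, 0.78, 4.63]), 'T': array([-0.01,  0.38,  0.06]), 'op': 0.367}
{'t': 9.6, 'f': array([-18.4,  -0.1,   5.8]), 'pitch': np.float64(25.9), 'yaw': np.float64(174.2), 'F': array([-0.2 , -0.23,  5.66]), 'T': array([0.  , 0.4 , 0.03]), 'op': 0.367} [0.08192801 0.68885278 1.34349467 0.08099723 1.5543504  1.73505127]
```

View pics/s6.png

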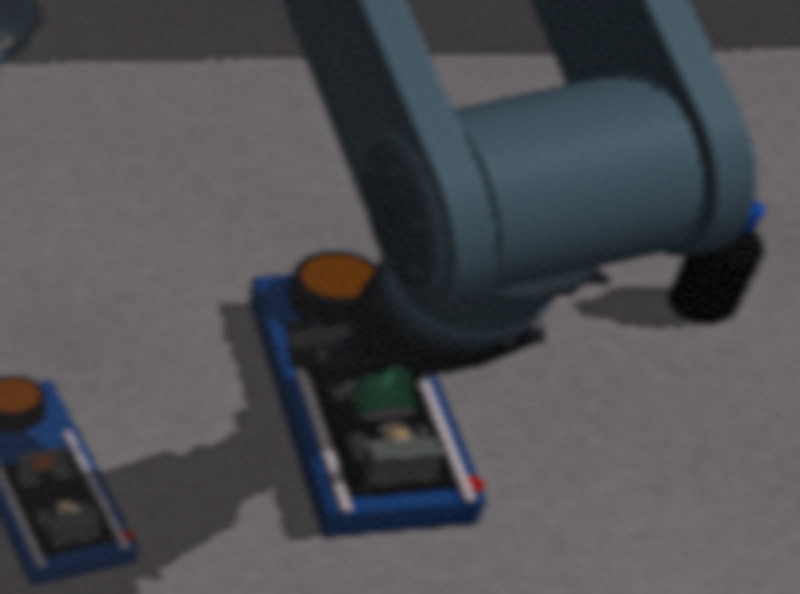

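View pics/w6.png

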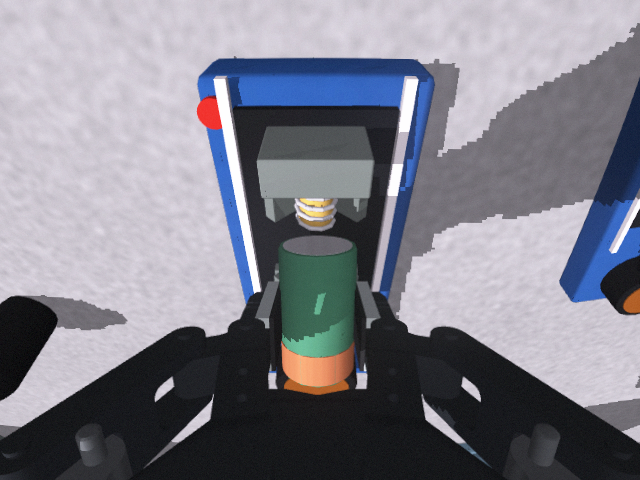

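View pics/t6.png

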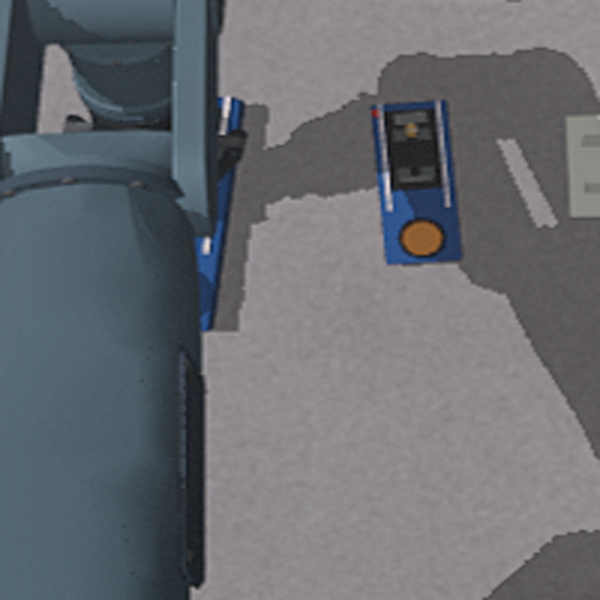

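Run:
```python
from h import *
for n in ("w4","w6"):
    q=cv2.imread(f"pics/{n}.png")
    cv2.imwrite(f"pics/{n}b.png",cv2.resize(q[225:405,255:380],None,fx=4,fy=3.3,interpolation=cv2.INTER_CUBIC))
```

```text
(no output)
```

View pics/w6b.png

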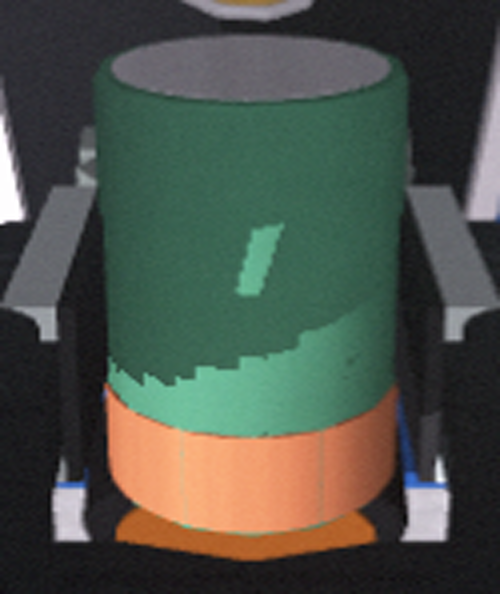

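View pics/w4b.png

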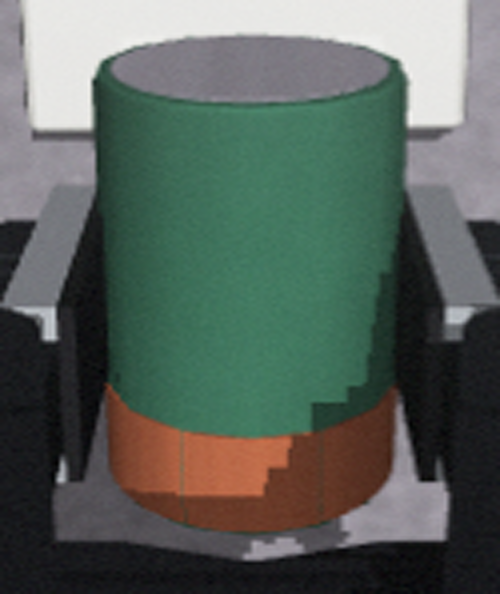

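Run:
```python
from h import *
for a in [(-19,11,26),(-20,11,30),(-20,7,30),(-21,5,30)]: print(a,delta(*tgt(*a)))
```

```text
(-19, 11, 26) (array([ 0.001, -0.002,  0.001]), array([-5. ,  0.1,  1.7]))
(-20, 11, 30) (array([ 0.001, -0.072,  0.001]), array([-7.5,  0.1,  1.7]))
(-20, 7, 30) (array([ 0.001, -0.072,  0.001]), array([-3.9,  0.1, -0. ]))
(-21, 5, 30) (array([ 0.001, -0.072,  0.001]), array([-2.5,  0.1, -1.8]))
```

Call:
{"method": "servo_tool", "body": {
  "targets": [
    [0, 0, 0, -2.5, 0, 0.8, -1],
    [0, 0, 0, -5, 0, 1.7, -1],
    [0, -0.03, 0, -6, 0, 1.7, -1],
    [0, -0.072, 0, -7.5, 0, 1.7, -1],
    [0, -0.072, 0, -7.5, 0, 1.7, -1],
    [0, -0.072, 0, -7.5, 0, 1.7, -1],
    [0, -0.072, 0, -7.5, 0, 1.7, -1],
    [0, -0.072, 0, -7.5, 0, 1.7, -1]
  ]
}}

```text
time_s: 10.6
eef_pos: [0.5523, 0.1892, 0.0668]
eef_rot: [0.044, -0.499, 0.025, 0.865]
wrist_force: [-0.0, -0.1, 0.1]
opening: 0.365
```

Run:
```python
from h import *
print(flat())
c=cap("w7");q=c["pixels"]
cv2.imwrite("pics/w7b.png",cv2.resize(q[225:405,255:380],None,fx=4,fy=3.3,interpolation=cv2.INTER_CUBIC))
print(flat())
for a in [(-21,7,30),(-21,5,30),(-22,4,30)]: print(a,delta(*tgt(*a)))
```

```text
{'t': 10.6, 'f': array([-19.9,  -0.2,  11.2]), 'pitch': np.float64(30.0), 'yaw': np.float64(174.2), 'F': array([0.  , 0.1 , 0.09]), 'T': array([-0.04, -0.3 , -0.01]), 'op': 0.365}
{'t': 10.65, 'f': array([-20. ,  -0.2,  11.2]), 'pitch': np.float64(30.0), 'yaw': np.float64(174.2), 'F': array([ 0.14, -0.64, -2.07]), 'T': array([-0.01, -0.33,  0.02]), 'op': 0.364}
(-21, 7, 30) (array([ 0.001, -0.   ,  0.001]), array([ 3.1,  0.1, -2.9]))
(-21, 5, 30) (array([ 0.001, -0.   ,  0.001]), array([ 4.8,  0.1, -3.9]))
(-22, 4, 30) (array([ 0.001, -0.   ,  0.001]), array([ 5.2,  0.2, -5.3]))
```

View pics/w7b.png

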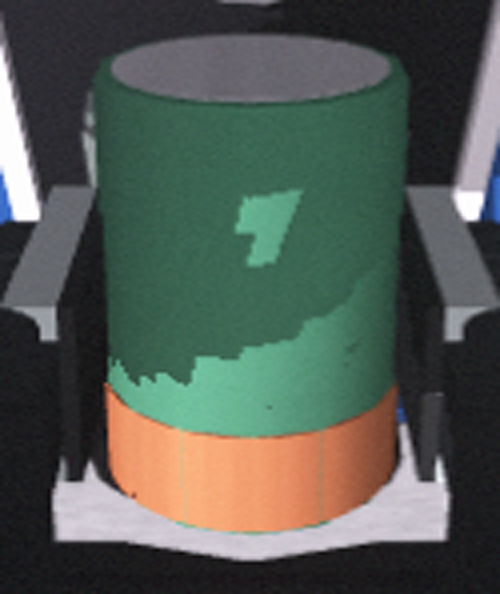

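```bash
sed -i 's/CELLT=np.array(\[-.0141/CELLT=np.array([-.0105/' h.py
python3 - <<'E'
from h import *
print(flat())
for a in [(-20,3,30),(-22,2.5,30)]: print(a,delta(*tgt(*a)))
E
```

```text
{'t': 10.65, 'f': array([-18.2,  -0.2,   8. ]), 'pitch': np.float64(30.0), 'yaw': np.float64(174.2), 'F': array([ 0.14, -0.64, -2.07]), 'T': array([-0.01, -0.33,  0.02]), 'op': 0.364}
(-20, 3, 30) (array([ 0.001, -0.   ,  0.001]), array([ 3.5,  0.1, -4.1]))
(-22, 2.5, 30) (array([ 0.001, -0.   ,  0.001]), array([ 2.9,  0.2, -6.1]))
```

Call:
{"method": "servo_tool", "body": {
  "targets": [
    [0, 0, 0, 1, 0, -1, -1],
    [0, 0, 0, 2, 0.1, -2, -1],
    [0, 0, 0, 3, 0.1, -3, -1],
    [0, 0, 0, 3.5, 0.1, -4, -1],
    [0, 0, 0, 3.3, 0.1, -5, -1],
    [0, 0, 0, 3, 0.1, -6, -1],
    [0, 0, 0, 3, 0.1, -6, -1],
    [0, 0, 0, 3, 0.1, -6, -1]
  ]
}}

```text
time_s: 11.65
eef_pos: [0.556, 0.1887, 0.0612]
eef_rot: [0.044, -0.499, 0.025, 0.865]
wrist_force: [0.7, -0.4, -0.4]
opening: 0.363
```

Run:
```python
from h import *
print(flat())
c=cap("w8");q=c["pixels"]
cv2.imwrite("pics/w8b.png",cv2.resize(q[60:405,200:430],None,fx=2.5,fy=1.7,interpolation=cv2.INTER_CUBIC))
print(flat())
for a in [(-24,2.5,30),(-26,2.5,30),(-28,2,30),(-30,2,30)]: print(a,delta(*tgt(*a)))
```

```text
{'t': 11.65, 'f': array([-21.9,  -0.1,   2.5]), 'pitch': np.float64(30.0), 'yaw': np.float64(174.2), 'F': array([-0.74,  0.32, -0.43]), 'T': array([-0.01, -0.32, -0.02]), 'op': 0.363}
{'t': 11.7, 'f': array([-21.9,  -0.1,   2.5]), 'pitch': np.float64(30.0), 'yaw': np.float64(174.2), 'F': array([ 0.09,  0.53, -0.52]), 'T': array([-0.1 , -0.31,  0.05]), 'op': 0.36}
(-24, 2.5, 30) (array([ 0.001, -0.   ,  0.001]), array([-1.1,  0.1, -1.8]))
(-26, 2.5, 30) (array([ 0.001, -0.   ,  0.001]), array([-2.1,  0.1, -3.5]))
(-28, 2, 30) (array([ 0.001, -0.   ,  0.001]), array([-2.6,  0.1, -5.5]))
(-30, 2, 30) (array([ 0.001, -0.   ,  0.001]), array([-3.6,  0.1, -7.2]))
```

View pics/w8b.png

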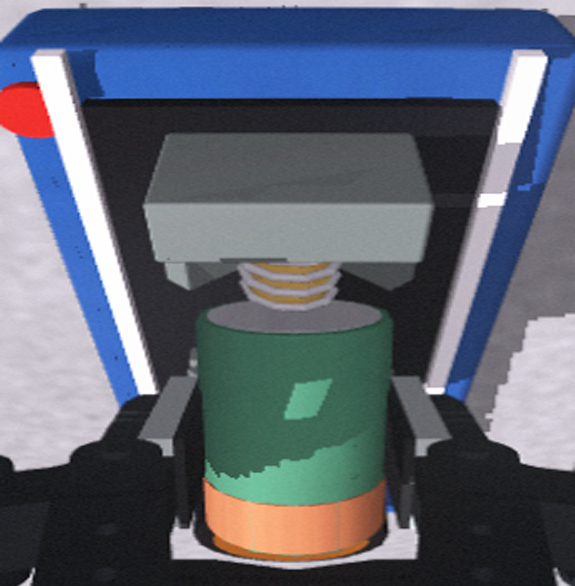

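Call:
{"method": "servo_tool", "body": {
  "targets": [
    [0, 0, 0, -0.3, 0, -0.5, -1],
    [0, 0, 0, -0.6, 0, -1, -1],
    [0, 0, 0, -0.9, 0, -1.5, -1],
    [0, 0, 0, -1.1, 0, -1.8, -1],
    [0, 0, 0, -1.3, 0, -2.2, -1],
    [0, 0, 0, -1.6, 0, -2.6, -1],
    [0, 0, 0, -1.8, 0, -3, -1],
    [0, 0, 0, -1.8, 0, -3, -1]
  ]
}}

```text
time_s: 12.7
eef_pos: [0.5595, 0.1884, 0.0612]
eef_rot: [0.044, -0.499, 0.025, 0.865]
wrist_force: [0.9, -0.3, -1.2]
opening: 0.36
```

Run:
```python
from h import *
print(flat())
for a in [(-26,2.5,30),(-27,2.5,30),(-29,2,30),(-30,2,30)]: print(a,delta(*tgt(*a)))
```

```text
{'t': 12.7, 'f': array([-25.4,  -0.1,   2.5]), 'pitch': np.float64(30.0), 'yaw': np.float64(174.2), 'F': array([-0.87,  0.18, -1.22]), 'T': array([ 0.  , -0.4 , -0.04]), 'op': 0.36}
(-26, 2.5, 30) (array([ 0.001, -0.   ,  0.001]), array([-0.3,  0.1, -0.5]))
(-27, 2.5, 30) (array([ 0.001, -0.   ,  0.001]), array([-0.8,  0.1, -1.4]))
(-29, 2, 30) (array([ 0.001, -0.   ,  0.001]), array([-1.4,  0.1, -3.4]))
(-30, 2, 30) (array([ 0.001, -0.   ,  0.001]), array([-1.9,  0.1, -4.2]))
```

Call:
{"method": "servo_tool", "body": {
  "targets": [
    [0, 0, 0, -0.2, 0, -0.4, -1],
    [0, 0, 0, -0.4, 0, -0.8, -1],
    [0, 0, 0, -0.6, 0, -1.1, -1],
    [0, 0, 0, -0.8, 0, -1.4, -1],
    [0, 0, 0, -1, 0, -1.8, -1],
    [0, 0, 0, -1, 0, -1.8, -1],
    [0, 0, 0, -1, 0, -1.8, -1],
    [0, 0, 0, -1, 0, -1.8, -1]
  ]
}}

```text
time_s: 13.7
eef_pos: [0.5615, 0.1882, 0.0612]
eef_rot: [0.044, -0.499, 0.025, 0.865]
wrist_force: [-3.3, 1.0, -1.1]
opening: 0.367
```

Run:
```python
from h import *
print(flat())
c=cap("w9");q=c["pixels"];print(flat())
cv2.imwrite("pics/w9b.png",cv2.resize(q[100:300,240:400],None,fx=4,fy=3,interpolation=cv2.INTER_CUBIC))
for a in [(-29,2,30),(-30,2,30)]: print(a,delta(*tgt(*a)))
```

```text
{'t': 13.7, 'f': array([-27.4,  -0.1,   2.4]), 'pitch': np.float64(30.0), 'yaw': np.float64(174.2), 'F': array([ 3.4 , -0.6 , -1.06]), 'T': array([0.03, 0.19, 0.06]), 'op': 0.367}
{'t': 13.75, 'f': array([-27.4,  -0.1,   2.4]), 'pitch': np.float64(30.0), 'yaw': np.float64(174.2), 'F': array([ 2.42,  0.51, -0.78]), 'T': array([0.02, 0.18, 0.03]), 'op': 0.363}
(-29, 2, 30) (array([0.001, 0.   , 0.001]), array([-0.4,  0.1, -1.6]))
(-30, 2, 30) (array([0.001, 0.   , 0.001]), array([-0.9,  0.1, -2.5]))
```

View pics/w9b.png

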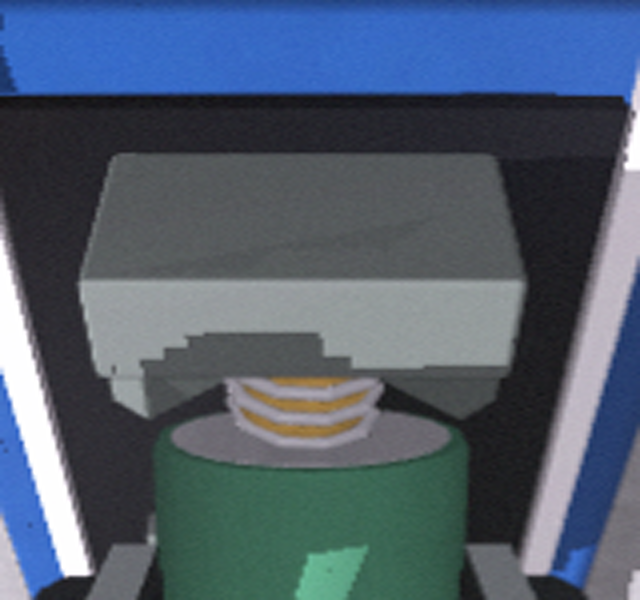

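Run:
```python
from h import *
for a in [(-31,2.5,30),(-31.5,2.5,30),(-35,2.5,30)]: print(a,delta(*tgt(*a)))
```

```text
(-31, 2.5, 30) (array([0.001, 0.   , 0.001]), array([-1.9,  0.1, -3.1]))
(-31.5, 2.5, 30) (array([0.001, 0.   , 0.001]), array([-2.1,  0.1, -3.5]))
(-35, 2.5, 30) (array([0.001, 0.   , 0.001]), array([-3.9,  0.1, -6.6]))
```

Call:
{"method": "servo_tool", "body": {
  "targets": [
    [0, 0, 0, -0.4, 0, -0.6, -1],
    [0, 0, 0, -0.7, 0, -1.2, -1],
    [0, 0, 0, -1.1, 0, -1.8, -1],
    [0, 0, 0, -1.5, 0, -2.4, -1],
    [0, 0, 0, -1.8, 0, -3, -1],
    [0, 0, 0, -2.1, 0, -3.5, -1],
    [0, 0, 0, -2.1, 0, -3.5, -1],
    [0, 0, 0, -2.1, 0, -3.5, -1]
  ]
}}

```text
time_s: 14.75
eef_pos: [0.565, 0.1878, 0.0612]
eef_rot: [0.044, -0.499, 0.025, 0.865]
wrist_force: [-5.9, -0.1, -0.4]
opening: 0.366
```

Run:
```python
from h import *
print(flat())
c=cap("w10");q=c["pixels"];print(flat())
cv2.imwrite("pics/w10b.png",cv2.resize(q[100:400,240:400],None,fx=4,fy=2,interpolation=cv2.INTER_CUBIC))
for a in [(-35,2.5,30)]: print(a,delta(*tgt(*a)))
```

```text
{'t': 14.75, 'f': array([-30.9,  -0.1,   2.4]), 'pitch': np.float64(30.1), 'yaw': np.float64(174.2), 'F': array([ 5.82,  0.68, -0.39]), 'T': array([0.02, 0.64, 0.04]), 'op': 0.366}
{'t': 14.8, 'f': array([-30.9,  -0.1,   2.4]), 'pitch': np.float64(30.1), 'yaw': np.float64(174.2), 'F': array([ 5.71,  0.11, -0.55]), 'T': array([0.06, 0.61, 0.02]), 'op': 0.361}
(-35, 2.5, 30) (array([0.001, 0.002, 0.   ]), array([-2.1,  0.1, -3.5]))
```

View pics/w10b.png

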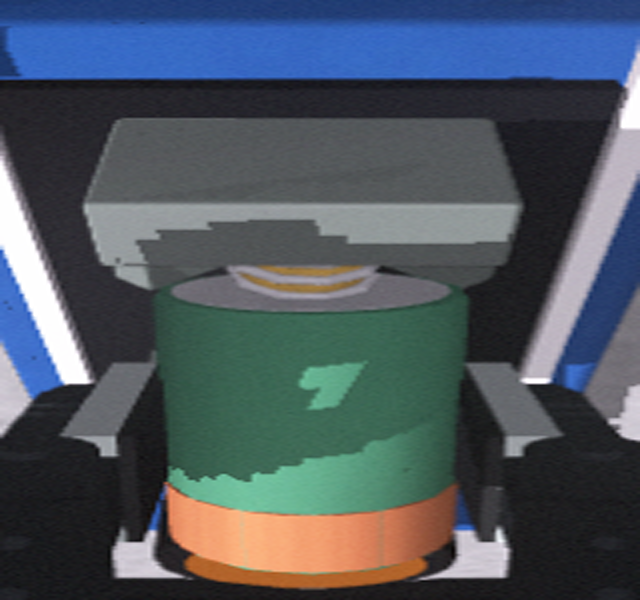

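Call:
{"method": "servo_tool", "body": {
  "targets": [
    [0, 0, 0, -0.4, 0, -0.6, -1],
    [0, 0, 0, -0.7, 0, -1.2, -1],
    [0, 0, 0, -1.1, 0, -1.8, -1],
    [0, 0, 0, -1.5, 0, -2.4, -1],
    [0, 0, 0, -1.8, 0, -3, -1],
    [0, 0, 0, -2.2, 0, -3.8, -1],
    [0, 0, 0, -2.2, 0, -3.8, -1],
    [0, 0, 0, -2.2, 0, -3.8, -1]
  ]
}}

```text
time_s: 15.8
eef_pos: [0.5681, 0.1875, 0.0612]
eef_rot: [0.044, -0.497, 0.025, 0.866]
wrist_force: [-7.6, 0.8, 1.5]
opening: 0.36
```

Run:
```python
from h import *
print(flat())
for a in [(-35.2,2.5,25),(-35.2,2.5,20),(-35.2,2.5,15),(-35.2,2.5,10),(-35.2,2.5,5),(-35.2,2.5,0)]: print(a,delta(*tgt(*a)))
```

```text
{'t': 15.8, 'f': array([-34. ,  -0.1,   2.3]), 'pitch': np.float64(30.3), 'yaw': np.float64(174.2), 'F': array([ 7.66, -0.02,  1.54]), 'T': array([0.01, 1.  , 0.05]), 'op': 0.36}
(-35.2, 2.5, 25) (array([ 0.002,  0.092, -0.   ]), array([ 1.9,  0.1, -2. ]))
(-35.2, 2.5, 20) (array([ 0.002,  0.179, -0.   ]), array([ 4.3,  0.1, -3.3]))
(-35.2, 2.5, 15) (array([0.002, 0.267, 0.   ]), array([ 6.6,  0.1, -4.7]))
(-35.2, 2.5, 10) (array([0.002, 0.354, 0.   ]), array([ 8.8,  0.1, -6.4]))
(-35.2, 2.5, 5) (array([0.002, 0.441, 0.   ]), array([10.9,  0.1, -8.3]))
(-35.2, 2.5, 0) (array([0.002, 0.529, 0.   ]), array([ 12.7,   0.1, -10.3]))
```

Call:
{"method": "servo_tool", "body": {
  "targets": [
    [0, 0, 0, -0.6, 0, -0.6, -1],
    [0, 0, 0, -1.2, 0, -1.2, -1],
    [0, 0, 0, -1.85, 0, -1.8, -1],
    [0, 0.046, 0, -0.6, 0, -2.3, -1],
    [0, 0.092, 0, 0.6, 0, -2.7, -1],
    [0, 0.135, 0, 1.8, 0, -3.4, -1],
    [0, 0.135, 0, 1.8, 0, -3.4, -1],
    [0, 0.135, 0, 1.8, 0, -3.4, -1]
  ]
}}

```text
time_s: 16.8
eef_pos: [0.5684, 0.1875, 0.0579]
eef_rot: [0.042, -0.553, 0.028, 0.832]
wrist_force: [-9.3, 0.0, 1.2]
opening: 0.363
```

Run:
```python
from h import *
print(flat())
c=cap("w11");q=c["pixels"];print(flat())
cv2.imwrite("pics/w11b.png",cv2.resize(q[100:400,240:400],None,fx=4,fy=2,interpolation=cv2.INTER_CUBIC))
for a in [(-36,3,p) for p in (20,17.5,15,12.5,10)]: print(a,delta(*tgt(*a)))
```

```text
{'t': 16.8, 'f': array([-34.8,  -0.2,   3.1]), 'pitch': np.float64(22.8), 'yaw': np.float64(174.2), 'F': array([9.26, 0.91, 1.17]), 'T': array([0.06, 1.24, 0.09]), 'op': 0.363}
{'t': 16.85, 'f': array([-34.9,  -0.2,   3.1]), 'pitch': np.float64(22.8), 'yaw': np.float64(174.2), 'F': array([7.93, 0.84, 1.31]), 'T': array([ 0.09,  1.21, -0.04]), 'op': 0.36}
(-36, 3, 20) (array([ 0.002,  0.048, -0.   ]), array([ 1.1,  0.2, -1.6]))
(-36, 3, 17.5) (array([ 0.002,  0.092, -0.   ]), array([ 2.3,  0.2, -2.2]))
(-36, 3, 15) (array([ 0.002,  0.136, -0.   ]), array([ 3.6,  0.2, -2.8]))
(-36, 3, 12.5) (array([ 0.002,  0.179, -0.   ]), array([ 4.8,  0.2, -3.5]))
(-36, 3, 10) (array([ 0.002,  0.223, -0.   ]), array([ 6. ,  0.2, -4.2]))
```

View pics/w11b.png

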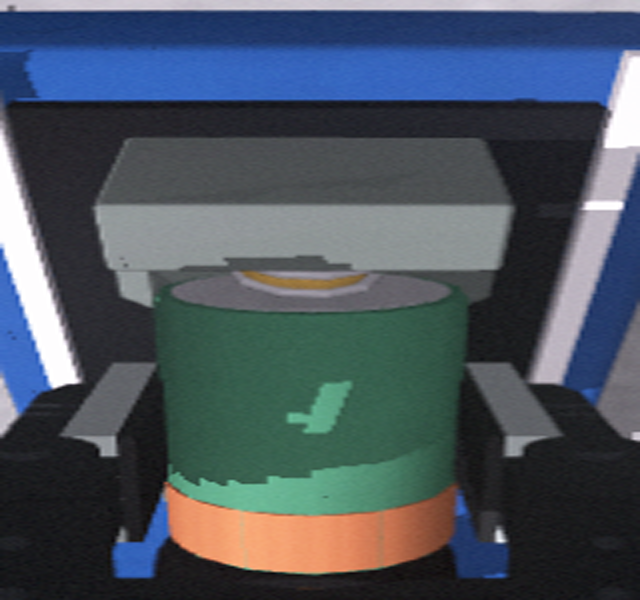

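Call:
{"method": "servo_tool", "body": {
  "targets": [
    [0, 0.02, 0, 0.3, 0, -1, -1],
    [0, 0.048, 0, 1, 0.2, -1.8, -1],
    [0, 0.07, 0, 1.6, 0.2, -2.1, -1],
    [0, 0.092, 0, 2.2, 0.2, -2.5, -1],
    [0, 0.114, 0, 2.9, 0.2, -2.8, -1],
    [0, 0.136, 0, 3.5, 0.2, -3.1, -1],
    [0, 0.136, 0, 3.5, 0.2, -3.1, -1],
    [0, 0.136, 0, 3.5, 0.2, -3.1, -1]
  ]
}}

```text
time_s: 17.85
eef_pos: [0.5683, 0.1874, 0.0536]
eef_rot: [0.04, -0.607, 0.031, 0.793]
wrist_force: [-9.1, 0.9, 4.4]
opening: 0.363
```

Run:
```python
from h import *
print(flat())
for a in [(-36.3,3,p) for p in (15,12.5,10,7.5,5,2.5,0)]: print(a,delta(*tgt(*a)))
```

```text
{'t': 17.85, 'f': array([-34.7,  -0.1,   3. ]), 'pitch': np.float64(15.2), 'yaw': np.float64(174.2), 'F': array([9.09, 0.05, 4.41]), 'T': array([ 0.13,  1.32, -0.03]), 'op': 0.363}
(-36.3, 3, 15) (array([ 0.002,  0.003, -0.   ]), array([-0.4,  0.1, -1.6]))
(-36.3, 3, 12.5) (array([ 0.002,  0.047, -0.   ]), array([ 0.9,  0.1, -2.1]))
(-36.3, 3, 10) (array([ 0.002,  0.09 , -0.   ]), array([ 2.2,  0.1, -2.6]))
(-36.3, 3, 7.5) (array([ 0.002,  0.134, -0.   ]), array([ 3.4,  0.1, -3.2]))
(-36.3, 3, 5) (array([ 0.002,  0.178, -0.   ]), array([ 4.6,  0.1, -3.9]))
(-36.3, 3, 2.5) (array([ 0.002,  0.221, -0.   ]), array([ 5.8,  0.1, -4.6]))
(-36.3, 3, 0) (array([ 0.002,  0.265, -0.   ]), array([ 6.9,  0.1, -5.3]))
```

Call:
{"method": "servo_tool", "body": {
  "targets": [
    [0, 0, 0, -1.2, 0, -1.5, -1],
    [0, 0.024, 0, -0.6, 0.1, -1.7, -1],
    [0, 0.047, 0, 0, 0.1, -1.9, -1],
    [0, 0.068, 0, 0.6, 0.1, -2.2, -1],
    [0, 0.09, 0, 1.2, 0.1, -2.4, -1],
    [0, 0.09, 0, 1.2, 0.1, -2.4, -1],
    [0, 0.09, 0, 1.2, 0.1, -2.4, -1],
    [0, 0.09, 0, 1.2, 0.1, -2.4, -1]
  ]
}}

```text
time_s: 18.85
eef_pos: [0.5683, 0.1874, 0.0513]
eef_rot: [0.038, -0.64, 0.032, 0.767]
wrist_force: [-8.5, 1.5, -0.4]
opening: 0.36
```

Run:
```python
from h import *
print(flat())
c=cap("w12");q=c["pixels"];print(flat())
cv2.imwrite("pics/w12b.png",cv2.resize(q[100:400,220:420],None,fx=3.5,fy=2,interpolation=cv2.INTER_CUBIC))
for a in [(-36.3,4,10),(-36.3,3,7.5),(-36.3,3,5)]: print(a,delta(*tgt(*a)))
```

```text
{'t': 18.85, 'f': array([-34.4,  -0.1,   3.4]), 'pitch': np.float64(10.3), 'yaw': np.float64(174.2), 'F': array([ 8.65, -0.57, -0.38]), 'T': array([0.12, 1.31, 0.01]), 'op': 0.36}
{'t': 18.9, 'f': array([-34.4,  -0.2,   3.3]), 'pitch': np.float64(10.3), 'yaw': np.float64(174.2), 'F': array([ 8.36, -0.34,  0.17]), 'T': array([ 0.16,  1.28, -0.01]), 'op': 0.367}
(-36.3, 4, 10) (array([ 0.003,  0.005, -0.001]), array([-0.9,  0.1, -1.8]))
(-36.3, 3, 7.5) (array([ 0.003,  0.048, -0.001]), array([ 1.4,  0.1, -2.5]))
(-36.3, 3, 5) (array([ 0.003,  0.092, -0.   ]), array([ 2.7,  0.1, -3. ]))
```

View pics/w12b.png

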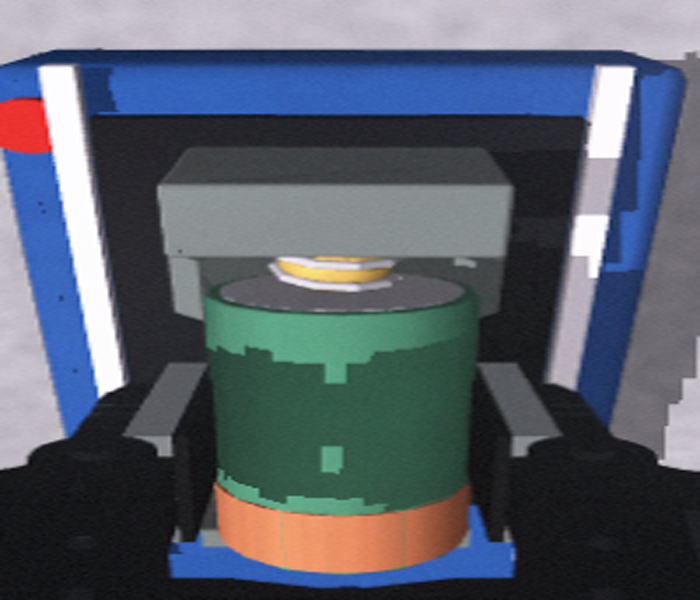

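Call:
{"method": "servo_tool", "body": {
  "targets": [
    [0, 0.005, 0, -0.9, 0.1, -1.8, -1],
    [0, 0.005, 0, -1, 0.1, -2.4, -1],
    [0, 0.026, 0, -0.3, 0.1, -2.7, -1],
    [0, 0.048, 0, 0.3, 0.1, -2.9, -1],
    [0, 0.07, 0, 0.9, 0.1, -3.2, -1],
    [0, 0.092, 0, 1.6, 0.1, -3.4, -1],
    [0, 0.092, 0, 1.6, 0.1, -3.4, -1],
    [0, 0.092, 0, 1.6, 0.1, -3.4, -1]
  ]
}}

```text
time_s: 19.9
eef_pos: [0.5691, 0.1873, 0.0485]
eef_rot: [0.037, -0.673, 0.034, 0.738]
wrist_force: [-8.1, 0.8, 0.0]
opening: 0.361
```

Run:
```python
from h import *
print(flat())
for a in [(-37,4,5),(-37,4,2.5),(-37,4,0),(-37,2,0)]: print(a,delta(*tgt(*a)))
```

```text
{'t': 19.9, 'f': array([-34.7,  -0.1,   3.2]), 'pitch': np.float64(5.3), 'yaw': np.float64(174.3), 'F': array([8.16, 0.05, 0.05]), 'T': array([0.13, 1.37, 0.01]), 'op': 0.361}
(-37, 4, 5) (array([ 0.003,  0.005, -0.001]), array([-0.8,  0. , -2.3]))
(-37, 4, 2.5) (array([ 0.003,  0.048, -0.001]), array([ 0.5,  0. , -2.8]))
(-37, 4, 0) (array([ 0.003,  0.092, -0.001]), array([ 1.7,  0. , -3.4]))
(-37, 2, 0) (array([ 0.003,  0.092, -0.001]), array([ 3.7,  0. , -3.5]))
```

Call:
{"method": "servo_tool", "body": {
  "targets": [
    [0, 0.005, 0, -0.6, 0, -1.8, -1],
    [0, 0.026, 0, -0.1, 0, -2.5, -1],
    [0, 0.048, 0, 0.5, 0, -2.8, -1],
    [0, 0.07, 0, 1.1, 0, -3.1, -1],
    [0, 0.092, 0, 1.8, 0, -3.4, -1],
    [0, 0.095, 0, 1.9, 0, -3.4, -1],
    [0, 0.095, 0, 1.9, 0, -3.4, -1],
    [0, 0.095, 0, 1.9, 0, -3.4, -1]
  ]
}}

```text
time_s: 20.9
eef_pos: [0.5702, 0.1872, 0.0457]
eef_rot: [0.035, -0.706, 0.036, 0.707]
wrist_force: [-9.4, 0.5, 1.5]
opening: 0.362
```

Run:
```python
from h import *
print(flat())
c=cap("w13");q=c["pixels"];print(flat())
cv2.imwrite("pics/w13.png",q)
for a in [(-37,3,0),(-37,2,0),(-37,0,0)]: print(a,delta(*tgt(*a)))
```

```text
{'t': 20.9, 'f': array([-34.9,  -0.2,   3.2]), 'pitch': np.float64(0.1), 'yaw': np.float64(174.3), 'F': array([9.41, 0.47, 1.51]), 'T': array([0.18, 1.45, 0.04]), 'op': 0.362}
{'t': 20.95, 'f': array([-34.9,  -0.1,   3.1]), 'pitch': np.float64(0.1), 'yaw': np.float64(174.3), 'F': array([10.02,  0.58,  1.59]), 'T': array([0.16, 1.38, 0.04]), 'op': 0.365}
(-37, 3, 0) (array([ 0.003,  0.002, -0.001]), array([ 0.2,  0. , -2.1]))
(-37, 2, 0) (array([ 0.003,  0.002, -0.001]), array([ 1.2,  0. , -2.1]))
(-37, 0, 0) (array([ 0.003,  0.002, -0.001]), array([ 3.2,  0. , -2.1]))
```

View pics/w13.png

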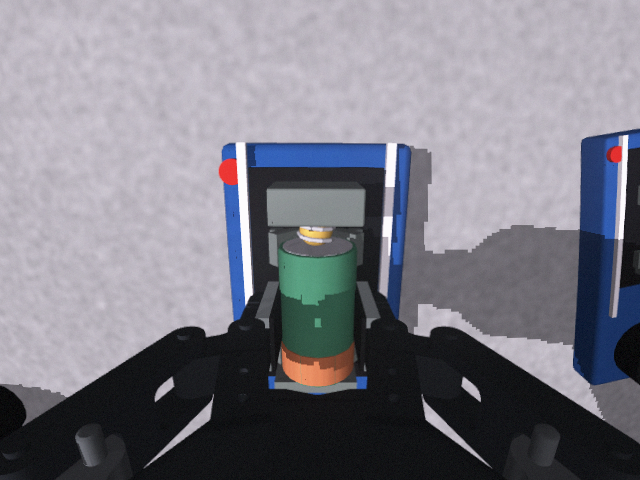

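Call:
{"method": "servo_tool", "body": {
  "targets": [
    [0, 0.002, 0, 0.3, 0, -1, -1],
    [0, 0.002, 0, 0.5, 0, -1.5, -1],
    [0, 0.002, 0, 0.8, 0, -2, -1],
    [0, 0.002, 0, 1.2, 0, -2, -1],
    [0, 0.002, 0, 1.5, 0, -2, -1],
    [0, 0.002, 0, 1.8, 0, -2, -1],
    [0, 0.002, 0, 1.8, 0, -2, -1],
    [0, 0.002, 0, 1.8, 0, -2, -1]
  ]
}}

```text
time_s: 21.95
eef_pos: [0.5705, 0.1874, 0.044]
eef_rot: [0.035, -0.705, 0.036, 0.707]
wrist_force: [-9.3, 0.9, 5.6]
opening: 0.364
```

Run:
```python
from h import *
print(flat())
for a in [(-37,0,0)]: print(a,delta(*tgt(*a)))
```

```text
{'t': 21.95, 'f': array([-35.2,  -0.4,   1.4]), 'pitch': np.float64(0.2), 'yaw': np.float64(174.3), 'F': array([9.35, 0.09, 5.57]), 'T': array([ 0.13,  1.61, -0.08]), 'op': 0.364}
(-37, 0, 0) (array([ 0.003,  0.003, -0.001]), array([ 1.5,  0.3, -1.9]))
```

Call:
{"method": "servo_tool", "body": {
  "targets": [
    [0, 0.002, 0, 0.3, 0.1, -1, -1],
    [0, 0.002, 0, 0.5, 0.2, -1.5, -1],
    [0, 0.002, 0, 0.7, 0.2, -1.8, -1],
    [0, 0.002, 0, 1, 0.2, -1.8, -1],
    [0, 0.002, 0, 1.2, 0.2, -1.8, -1],
    [0, 0.002, 0, 1.2, 0.2, -1.8, -1],
    [0, 0.002, 0, 1.2, 0.2, -1.8, -1],
    [0, 0.002, 0, 1.2, 0.2, -1.8, -1]
  ]
}}

```text
time_s: 22.95
eef_pos: [0.5706, 0.1876, 0.0436]
eef_rot: [0.035, -0.705, 0.035, 0.708]
wrist_force: [-11.5, 1.0, 10.2]
opening: 0.362
```

Run:
```python
from h import *
print(flat())
c=cap("w14");q=c["pixels"];print(flat())
cv2.imwrite("pics/w14b.png",cv2.resize(q[170:410,220:420],None,fx=3.5,fy=2.4,interpolation=cv2.INTER_CUBIC))
```

```text
{'t': 22.95, 'f': array([-35.3,  -0.6,   1. ]), 'pitch': np.float64(0.3), 'yaw': np.float64(174.3), 'F': array([11.59,  0.17, 10.22]), 'T': array([ 0.19,  2.03, -0.1 ]), 'op': 0.362}
{'t': 23.0, 'f': array([-35.3,  -0.6,   1. ]), 'pitch': np.float64(0.3), 'yaw': np.float64(174.3), 'F': array([11.74, -0.62, 10.45]), 'T': array([ 0.16,  2.01, -0.05]), 'op': 0.359}
```

View pics/w14b.png

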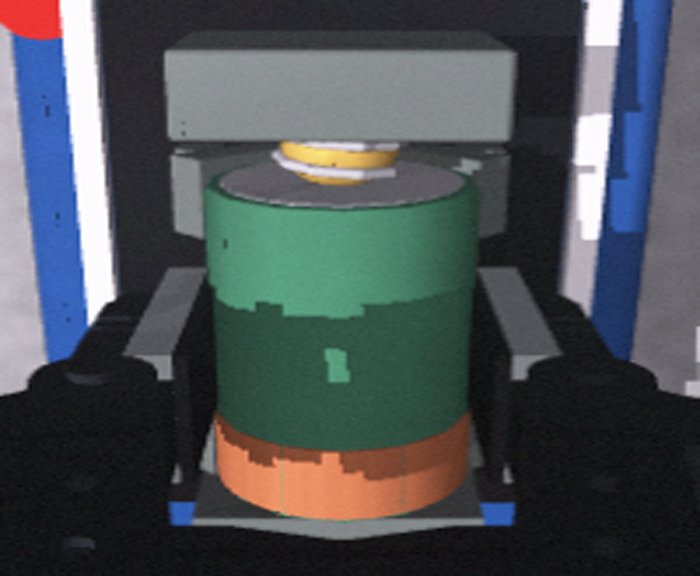

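Call:
{"method": "servo_tool", "body": {
  "targets": [
    [0, 0, 0, 0.3, 0, -1.2, -1],
    [0, 0, 0, 0.2, 0, -0.6, -1],
    [0, 0, 0, 0.2, 0, 0, -1],
    [0, 0, 0, 0.2, 0, 0.6, -1],
    [0, 0, 0, 0.2, 0, 1.2, -1],
    [0, 0, 0, 0.2, 0, 1.6, -1],
    [0, 0, 0, 0.2, 0, 1.6, -1],
    [0, 0, 0, 0.2, 0, 1.6, -1]
  ]
}}

```text
time_s: 24.0
eef_pos: [0.5688, 0.1879, 0.0437]
eef_rot: [0.035, -0.704, 0.036, 0.708]
wrist_force: [-5.3, 1.0, 0.8]
opening: 0.365
```

Run:
```python
from h import *
print(flat())
```

```text
{'t': 24.0, 'f': array([-33.4,  -0.7,   1.1]), 'pitch': np.float64(0.3), 'yaw': np.float64(174.3), 'F': array([ 5.42, -0.48,  0.8 ]), 'T': array([ 0.04,  0.9 , -0.12]), 'op': 0.365}
```

Call:
{"method": "servo_tool", "body": {
  "targets": [
    [0, 0, 0, 0, 0, 0.5, -1],
    [0, 0, 0, 0, 0, 0.8, -1],
    [0, 0, 0, 0, 0, 0.8, 0],
    [0, 0, 0, 0, 0, 0.8, 0.3],
    [0, 0, 0, 0, 0, 0.8, 0.3],
    [0, 0, 0, 0, 0, 0.8, 0.3],
    [0, 0, 0, 0, 0, 0.8, 0.3],
    [0, 0, 0, 0, 0, 0.8, 0.3]
  ]
}}

```text
time_s: 25.0
eef_pos: [0.5679, 0.188, 0.0437]
eef_rot: [0.035, -0.704, 0.036, 0.708]
wrist_force: [-1.1, 0.3, 0.2]
opening: 0.648
```

Run:
```python
from h import *
print(flat())
c=cap("w15");q=c["pixels"];print(flat())
cv2.imwrite("pics/w15b.png",cv2.resize(q[170:410,180:460],None,fx=2.8,fy=2.4,interpolation=cv2.INTER_CUBIC))
```

```text
{'t': 25.0, 'f': array([-32.6,  -0.7,   1. ]), 'pitch': np.float64(0.3), 'yaw': np.float64(174.3), 'F': array([ 1.08, -0.16,  0.19]), 'T': array([ 0.05, -0.02,  0.03]), 'op': 0.648}
{'t': 25.05, 'f': array([-32.6,  -0.7,   1.1]), 'pitch': np.float64(0.3), 'yaw': np.float64(174.3), 'F': array([ 1.38,  0.37, -0.63]), 'T': array([-0.11, -0.02,  0.01]), 'op': 0.648}
```

View pics/w15b.png

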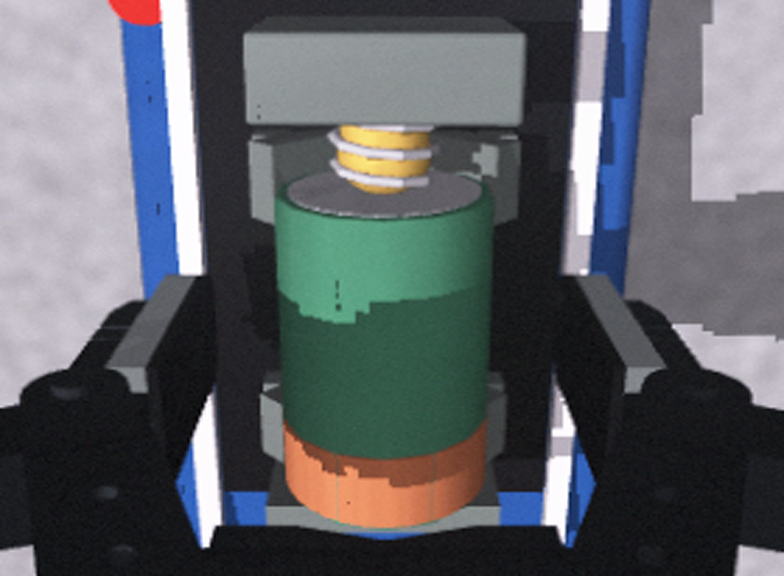

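Call:
{"method": "servo_tool", "body": {
  "targets": [
    [0, 0, 0, -4, 0, 0, 0.3],
    [0, 0, 0, -12, 0, 0, 0.3],
    [0, 0, 0, -25, 0, 0, 0.3],
    [0, 0, 0, -40, 0, 0, 0.3],
    [0, 0, 0, -60, 0, 5, 0.3],
    [0, 0, 0, -80, 0, 15, 0.5],
    [0, 0, 0, -95, 0, 25, 0.5],
    [0, 0, 0, -95, 0, 25, 0.5]
  ]
}}

```text
time_s: 26.05
eef_pos: [0.5442, 0.1909, 0.1413]
eef_rot: [0.035, -0.706, 0.035, 0.707]
wrist_force: [0.5, -0.0, -0.5]
opening: 0.75
```

Run:
```python
from h import *
print(flat())
c=cap("w16");q=c["pixels"]
cv2.imwrite("pics/w16b.png",cv2.resize(q[100:330,240:400],None,fx=4,fy=2.6,interpolation=cv2.INTER_CUBIC))
s=ctrl.camera("scene")["pixels"]
cv2.imwrite("pics/s16.png",cv2.resize(s[150:280,320:480],None,fx=5,fy=4.6,interpolation=cv2.INTER_CUBIC))
```

```text
{'t': 26.05, 'f': array([-8.7, -1.1, 98.8]), 'pitch': np.float64(0.1), 'yaw': np.float64(174.3), 'F': array([-0.53, -0.01, -0.55]), 'T': array([-0.04, -0.04,  0.02]), 'op': 0.75}
```

View pics/w16b.png

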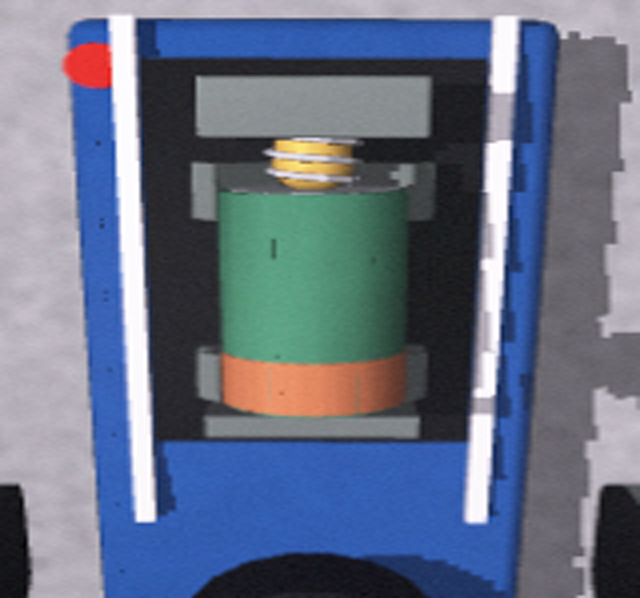

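View pics/s16.png

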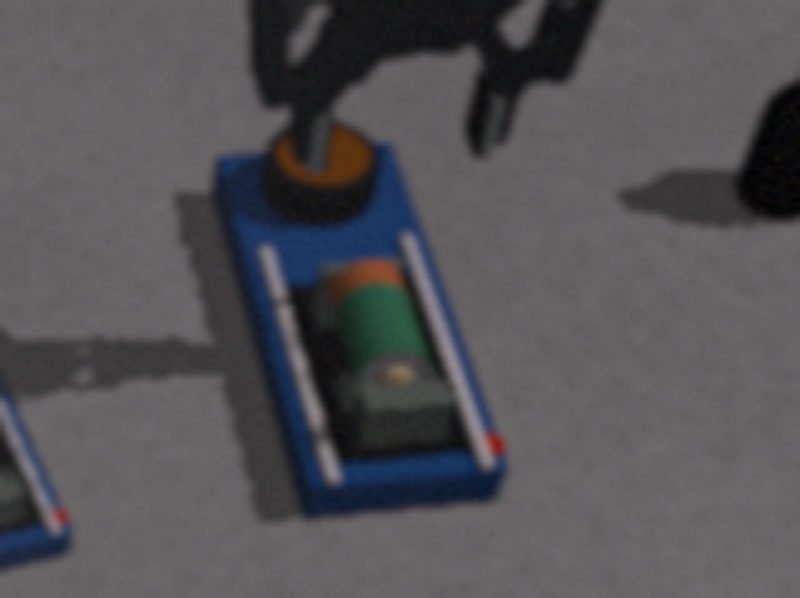

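Run:
```python
from h import *
np.set_printoptions(precision=1,suppress=True)
c=load("w16.npy");P=c["pose"]
f=lambda x,y:(240+(x+.5)/4-.5,100+(y+.5)/2.6-.5)
X=frame(YAW)[:,2];Y=np.cross([0,0,1],X)
def L(p,z):
    w=onplane(c,f(*p),z,P)-B;return np.array([w@X,w@Y])*1e3
print("blk front/back",L((313,136),.062),L((313,76),.062))
print("wall back, ends",L((312,437),.060),L((205,437),.06),L((419,437),.06),L((205,418),.06))
for z in (.0695,.0735): print(z,"flat rim",L((313,192),z),"copper rim",L((313,415),z),"green/cop",L((313,363),z))
for z in (.053,.0577): print("w flat",L((219,215),z)[1]-L((407,215),z)[1],"w cop",L((222,390),z)[1]-L((405,390),z)[1], L((219,215),z),L((407,215),z),L((222,390),z),L((405,390),z))
```

```text
blk front/back [-43.4  -0.1] [-57.7  -0.2]
wall back, ends [36.6  0. ] [ 36.7 -19. ] [36.6 19.1] [ 31.2 -18.9]
0.0695 flat rim [-30.3  -0.1] copper rim [26.9  0.1] green/cop [12.9  0.1]
0.0735 flat rim [-30.6  -0.1] copper rim [25.6  0.1] green/cop [11.8  0.1]
w flat -32.20134704903265 w cop -33.09384026621072 [-22.9 -16.1] [-23.1  16.1] [ 25.4 -16.3] [25.3 16.8]
w flat -31.54410980254211 w cop -32.4183870182692 [-23.4 -15.8] [-23.5  15.7] [ 23.9 -16. ] [23.8 16.5]
```

Run:
```python
from h import *
np.set_printoptions(precision=1,suppress=True)
c=load("w16.npy");d=load("w15.npy")
f=lambda x,y:(240+(x+.5)/4-.5,100+(y+.5)/2.6-.5)
g=lambda x,y:(180+(x+.5)/2.8-.5,170+(y+.5)/2.4-.5)
X=frame(YAW)[:,2];Y=np.cross([0,0,1],X)
for n,a,b in [("flat",(313,192),(383,216)),("cop",(313,415),(386,527)),("g/c",(313,363),(386,460)),("blk front top",(313,136),(384,33+92))]:
    x,r=tri([ray(c,f(*a),c["pose"]),ray(d,g(*b),d["pose"])]);w=x-B
    print(n,np.array([w@X,w@Y,x[2]])*1e3,r)
o,_=ray(d,g(386,460),d["pose"]);print(o)
x,r=tri([ray(c,f(313,76),c["pose"]),ray(d,g(384,33),d["pose"])]);print("blk?",x*1e3,r)
```

```text
flat [-30.1  -0.2  67.9] [np.float64(0.11804469732253567), np.float64(0.11804469732259176)]
cop [26.9  0.2 69.8] [np.float64(0.05938531974624846), np.float64(0.05938531974622148)]
g/c [12.7  0.2 70.1] [np.float64(0.0650264954620796), np.float64(0.06502649546208161)]
blk front top [-43.4  -0.2  62.6] [np.float64(0.04829088027830116), np.float64(0.048290880278261304)]
[0.6 0.2 0.2]
blk? [622.4 182.   61.8] [np.float64(0.039715665567186136), np.float64(0.0397156655672605)]
```

Run:
```python
from h import *
t=ctrl.camera("top")["pixels"];a=cv2.imread("pics/top0.png")
for n,(y0,y1,x0,x1) in dict(tray=(145,205,315,375),cover=(180,212,405,450),cup=(300,335,485,520),ink=(290,320,130,172)).items():
    print(n,np.abs(t[y0:y1,x0:x1].astype(int)-a[y0:y1,x0:x1]).mean().round(1))
print(ctrl.hand_in())
```

```text
tray 7.3
cover 7.7
cup 8.0
ink 28.1
the job is handed in; nothing more can be done
None
```

The cell is fitted in the larger blue lamp, lying level behind the copper contact. I let go, backed the gripper off about 10 cm and handed the job in at about 26 s.

**How it went:**
- **Feeling for the spring:** I held the cell tilted 30° nub-up. The spring first touched about 2 mm from where my camera estimate put it.
- **Squeezing and lowering:** I squeezed the spring 8–9 mm (about 9 N). Then I turned the nub end down behind the contact and lowered until the vee blocks carried it. I eased the cell forward before letting go.

**Last checks:**
- **Seating:** two wrist views put the cell's top edge at about 68–70 mm above the bench, against 69.5 mm for a seated cell. The flat end is about 30 mm and the copper end about 27 mm from the bay middle, which fits a cell fully home and level.
- **Robot clear:** after release the wrist force was back to noise.

**What disagreed or went less smoothly:**
- **Extra contact:** on the first lowering, at 26° tilt, something pressed up with about 6 N, probably the cell on top of the contact wall. I raised it and went to 30°.
- **Grasp height:** the cell sat about 4 mm nearer the fingertips than my grasp estimate said. I corrected for this from the contact force and never found the cause.
- **Highest readings on the lamp:** about 10 N down and 12 N along the bay while seating, so about 16 N together, against the 25 N limit.
- **Ink bottle:** a before-and-after comparison of the top view showed the egg tray, cover and egg cup unchanged. The ink bottle's patch did differ. That may be the arm or its shadow, and no move went to the bottle, but I did not confirm it.

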